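Clamp a loaded tube carrier on a rotator with a left-hand clamp knob

TASK

Mount the loaded tube carrier on the tube rotator. The rotator's clamp knob has a left-hand thread, so back it off by turning it clockwise until the carrier's slotted plate can slide under the knob's flange; slide the carrier down the sloping head, slot round the drive key, until it is fully home and flat on the head, then turn the knob anticlockwise until the carrier is clamped firmly. Leave the other things on the worktop where they are.

Things in the scene. Friction and masses are not known exactly. Their poses are not given: they have to be found in the camera images.
- rotator: tube rotator: grey moulded wedge housing 185 x 144 mm, 126 mm high at the back, fixed to the worktop. Origin on the worktop straight below the seat's centre; x is level, from the low front with its switch and dial to the high back; z up.
- head: the rotator's drive head, an aluminium disc 104 mm across on the sloping face. Origin at the centre of its flat top (the seat), 95 mm above the worktop. z: the clamp axis, square to the seat, outwards, 30 degrees off vertical, leaning towards the rotator's front; x: straight up the slope; y: level.
- seat (a point): same point and axes as the head. On the seat stands a steel drive key under the knob: 16 mm wide (y), 24 mm long (x from -12 to +12 mm, ends rounded), 3.2 mm high. The carrier comes from the +x side, sliding down the slope towards -x.
- clamp: the clamp knob as it rises and sinks, not turning. Origin on its axis at the underside of its round steel flange (38 mm across, 5.5 mm thick): its distance along z from the seat is the gap the carrier's plate must enter. Axes as the head's.
- knob_grip (a point): middle of the knob's black grip bar, on the axis, 34 mm outwards of the flange's underside. The bar is 62 mm long along this frame's x, 16 mm thick along y and 26 mm high along z (18 to 44 mm outwards of the flange's underside); the frame turns with it. z as the head's. Open the fingers to about 45 mm here: the carrier's fin and tubes stand near.
- knob (a joint): turn of the knob, rad: 0 = flange on the bare seat; grows clockwise seen from outside, facing the knob (left-hand thread: clockwise loosens and lifts, 16 mm a turn or 2.55 mm per rad) up to a stop at 2.95 (gap 7.5 mm). Starts at 0.1 to 0.5. Friction 0.15 N m; stays as left. Going back it meets the 4 mm plate at 1.57, then stiffens by about 70 N of clamping and over 1 N m per rad.
- carrier: tube carrier, loose, about 0.25 kg: grey plate 132 x 176 x 4 mm (x -40 to +92, y -88 to +88 mm) with a grip fin and four tubes lying in saddles at its sides (tops 25 mm high, inner sides at y = 41 mm). Origin on the underside at the point that lies on the seat's centre when home, axes then as the head's: x along the slot towards the fin, z up.
- carrier_grip (a point): point in the carrier's black grip fin, 66 mm along the carrier's x and 27 mm above the plate's underside. The fin is 30 mm long (x), 14 mm thick (y) and stands from 4 to 38 mm above the underside.
- slot_end (a point): closed end of the carrier's slot, on the underside, 12.5 mm along the carrier's x. The slot is 21 mm wide and runs from here to the plate's -x edge, its mouth flared to 35 mm. Home, this end meets the drive key's upper end.
- timer: digital timer, 66 x 66 x 16 mm, loose; leave alone. Origin under its centre.
- specimen_cup_1: lidded specimen cup, 59 mm across, 68 mm high, loose; leave alone. Origin under its centre.
- specimen_cup_3: second lidded specimen cup, as the first.
- tip_box: pipette tip box, 92 x 122 x 77 mm, loose; leave alone. Origin under its centre.
- cotton_buds: tub of cotton buds, 77 mm across, 80 mm high, loose; leave alone. Origin under its centre.

How it is judged:
By the outcome, as a careful person would: the job done as asked, in the order asked, and still so for the second after the job is handed in, with the robot touching nothing.
It also fails if it takes over 72 s, if anything falls off the work surface, if the arm or the gripper's body presses on something with over 40 N, if the wrist force passes 120 N, or if a joint passes its speed limit or range.

ROBOT

A 6-joint arm with a two-finger parallel gripper is mounted at the origin on a cart in front of the work surface, level with it; the furniture and walls round the work are solid. World frame = base frame: x ahead of the robot, y to its left, z up, the work surface at z = 0. Lengths are in m, angles in rad, forces in N, time in s.
With the tool pointing down it reaches from about 0.375 to 0.975 m from the base axis. Payload 3.8 kg.
Tool frame: the origin (TCP) lies between the finger pads; the fingertips stand bot.nose_length ahead of it and the grasp point (between the pads) lies 3 mm ahead of it (bot.nose_length is the distance from the TCP to the fingertips, in m); z points along the fingers, y is the line along which they close (so a half turn about z gives the same grasp; the last joint's range is limited). The gripper opens to 85 mm and grips with 20 to 120 N. Pads are 22 mm wide; open, the fingers measure 114 mm over their backs; the gripper's body (76 mm by 85 mm) begins 54 mm behind the grasp point. The pads swing forward as they close: fully open they stand 13 mm farther back than shut.
Start: joints at [1.125, 0.264, 1.604, -0, 1.274, -0.037], TCP at [0.268, 0.619, 0.253] pointing down, gripper open.
Joint ranges: [-2.63, 2.63], [-0.94, 2.18], [0.31, 2.57], [-1.31, 4.45], [0, 2.66], [-2.55, 2.55]. Speed limits (rad/s): [2.57, 2.57, 3.14, 3.14, 3.14, 3.14].

INTERFACE

Orientations are given as [roll, pitch, yaw] about the fixed x, y, z axes, in that order (R = Rz(yaw) Ry(pitch) Rx(roll)).
In Python, from station import bot gives the robot as it stands.
- The arm moves only by the tool drive_tool, never from a script. Its argument "motion" is a list of rows, each a list of 6 numbers: the shift along the tool's x, y, z in m, then the turn, a rotation vector about the tool's x, y, z in rad. In form: [[dx, dy, dz, rx, ry, rz], ...]. A call has 1 to 10 rows; each row shifts and turns the commanded pose from where the row before left it, along the tool's axes as they then stand; what a row does not reach is not made up. A row lasts 1/12 s, in which the tool goes at most 41.7 mm and 7.16 degrees, less where a joint would pass 70% of its speed; a pose out of reach is approached as far as the arm can. A call with a gripper value outside its range is refused whole. "gripper" is the opening in per cent of the stroke, from 0 (shut) to 100 (fully open), set as the call begins (left out, the last holds). The fingers move at their own pace and stop on an object; the grip force is fixed at half the most. Time passes only in rows, so rows that do not move let the fingers close. It gives the time, the measured TCP pose, the force, the opening and the grip force at its end, in the units of the state.
- bot.get_obs(): the state, without advancing time (a new reading comes with each control period).
- bot.grab_frame(name): name is "side" or "top" or "wrist"; returns the picture (400x640x3 uint8, red, green, blue); there is no depth.
- bot.camera_info(name): a dict with "fx", "fy", "cx", "cy" (pixels), "rvec" (rotation vector, rad) and "tvec" (3), from world to camera coordinates, as OpenCV has them; the wrist camera has in their place "mount" (4x4, takes a point from camera to tool coordinates, whose origin is the TCP and whose axes are the flange's). Camera axes: x right, y down, z forward; pixel columns grow to the right and rows downward; lengths in m; the calibration is good to about 2 mm. A picture is of the moment at which its call begins: read the wrist's pose just before it. camera_info takes no time and is no camera call.
- bot.hand_in(): hands the job in; it is judged then, once.
The state is a dict: "time": time; "joints": joint angles; "qvel": joint speeds; "effort": joint torques, N m; "tool_pos": TCP position; "tcp_rot": TCP orientation; "ft_force": force on the tool from outside, world axes, zero at the start; "moment": the same for the moment, N m; "finger_gap": finger opening in m; "gripper_force": force on a finger pad.
Only numpy, scipy, OpenCV 4.12 (cv2) and the standard library are available. Lean on these libraries where they do the work, as an engineer would, in place of code of your own. Each camera call takes 0.05 s, during which the arm holds its last target. There are 200 camera calls.

## Working session

There is one attempt and no reset: what is moved stays moved. The work goes in short steps, Python scripts to look and compute and a tool call to move; the robot and the scene stay as the last step left them, time stands still between calls to the robot, and variables do not carry over. Pictures are saved under pics/ and viewed, at most 10 in all, crops included, and the job is handed in when it is done.

Besides the shell and the picture viewer there is one more tool, called as name(argument=value, ...), one argument or row to a line, values as JSON. drive_tool: Moves the arm, as the interface text tells. Its arguments: {"type":"object","properties":{"motion":{"type":"array","items":{"type":"array","items":{"type":"number"}}},"gripper":{"type":"number"}},"required":["motion"]}

```bash
ls; mkdir -p pics; python3 - <<'E'
from station import bot
import cv2
print(bot.get_obs()); print(bot.nose_length)
for n in("side","top","wrist"):
    f=bot.grab_frame(n); cv2.imwrite(f"pics/{n}0.png",f[:,:,::-1]); print(n,bot.camera_info(n))
E
```

```text
pics
{'time': 0.0, 'joints': array([ 1.12511567e+00,  2.64763973e-01,  1.60540348e+00,  6.21250389e-06,
        1.27366910e+00, -3.69024876e-02]), 'qvel': array([ 0.00039317,  0.00133863,  0.0007717 , -0.00102612,  0.00041373,
       -0.00071204]), 'effort': array([-2.18352987e-03, -5.15115166e+01, -3.67309964e+01, -4.00125482e-04,
        1.32980020e-02,  1.40004931e-05]), 'tool_pos': array([0.26801017, 0.61876461, 0.25193875]), 'tcp_rot': array([-3.13935051e+00, -8.87185681e-05,  2.73281256e+00]), 'ft_force': array([1.08376945, 0.05648403, 0.2273803 ]), 'moment': array([ 0.03460066, -0.01925194,  0.00326525]), 'gripper_force': 0.0, 'finger_gap': 0.08557471196703312}
0.022
side {'fx': 373.0147535748759, 'fy': 373.0147535748759, 'cx': 316.59156367142384, 'cy': 201.3923000991068, 'rvec': array([ 2.20455126, -0.16453853,  0.09179137]), 'tvec': array([-0.50149181,  0.10433368,  1.17956684])}
top {'fx': 500.5336935536694, 'fy': 500.5336935536694, 'cx': 323.0691885799056, 'cy': 201.66661059128333, 'rvec': array([ 1.8291322 , -1.99292938,  0.59759976]), 'tvec': array([0.01680357, 0.48412878, 1.55168713])}
wrist {'fx': 309.5919652366425, 'fy': 309.5919652366425, 'cx': 321.72189969197075, 'cy': 195.92997265625198, 'mount': array([[ 1.01261055e-03, -9.48039829e-01, -3.18150056e-01,
         8.23846077e-02],
       [ 9.99999337e-01,  7.85292746e-04,  8.42750364e-04,
        -5.21483270e-04],
       [-5.49119979e-04, -3.18150698e-01,  9.48039995e-01,
        -1.20167366e-01],
       [ 0.00000000e+00,  0.00000000e+00,  0.00000000e+00,
         1.00000000e+00]])}
```

View pics/top0.png

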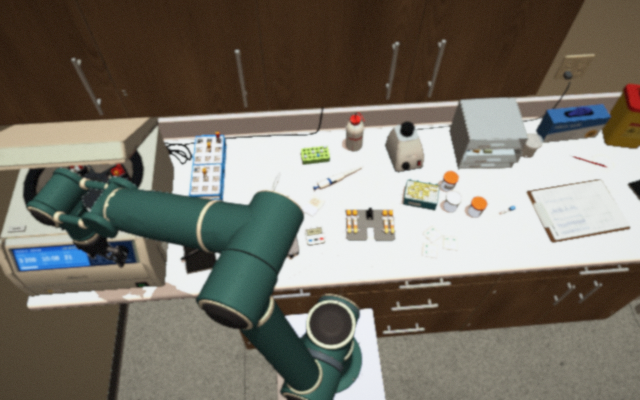

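View pics/side0.png

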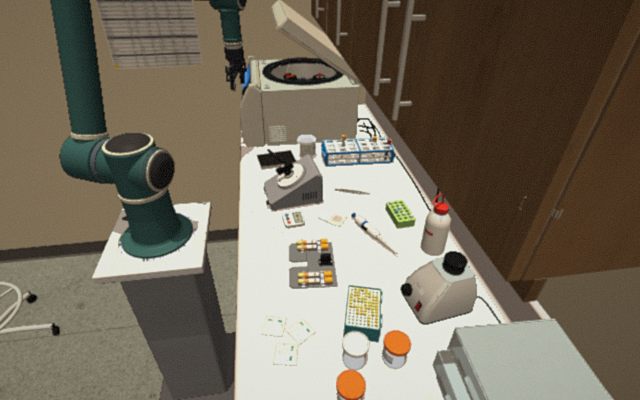

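The top view shows the carrier at about (370,223) with its fin away from the robot, and the arm hides the rotator. In the side view the rotator is at (295,185) and the carrier at (312,263). I'll enlarge the side view.

```bash
cat > h.py <<'E'
import numpy as np, cv2
from scipy.spatial.transform import Rotation as R
from station import bot
def cam(name):
    c=bot.camera_info(name)
    K=np.array([[c["fx"],0,c["cx"]],[0,c["fy"],c["cy"]],[0,0,1]])
    if name=="wrist":
        o=bot.get_obs(); T=np.eye(4); T[:3,:3]=R.from_euler("xyz",o["tcp_rot"]).as_matrix(); T[:3,3]=o["tool_pos"]
        M=T@c["mount"]
    else:
        M=np.eye(4); r=R.from_rotvec(c["rvec"]).as_matrix(); M[:3,:3]=r.T; M[:3,3]=-r.T@c["tvec"]
    return K,M
def ray(KM,uv):
    K,M=KM; d=M[:3,:3]@np.linalg.solve(K,[*uv,1]); return M[:3,3],d/np.linalg.norm(d)
def onz(KM,uv,z):
    o,d=ray(KM,uv); return o+d*(z-o[2])/d[2]
def onplane(KM,uv,p,n):
    o,d=ray(KM,uv); return o+d*(np.dot(n,np.subtract(p,o))/np.dot(n,d))
def tri(rays):
    A=sum(np.eye(3)-np.outer(d,d) for o,d in rays); b=sum((np.eye(3)-np.outer(d,d))@o for o,d in rays); return np.linalg.solve(A,b)
def proj(KM,p):
    K,M=KM; q=K@(M[:3,:3].T@(np.asarray(p)-M[:3,3])); return q[:2]/q[2]
def delta(pos,Rm):
    "tool-frame shift and rotvec from current measured pose to target"
    o=bot.get_obs(); r=R.from_euler("xyz",o["tcp_rot"]).as_matrix()
    return r.T@(np.asarray(pos)-o["tool_pos"]), R.from_matrix(r.T@Rm).as_rotvec()
E
python3 - <<'E'
from h import *
f=cv2.imread("pics/side0.png"); c=cv2.resize(f[145:300,225:385],None,fx=4.9,fy=3.87*1.0 if 0 else 4.9*0+3.8,interpolation=cv2.INTER_CUBIC)
c=cv2.resize(f[150:298,235:395],(800-0,740)[:2]) if 0 else cv2.resize(f[150:300,225:395],(680,600),interpolation=cv2.INTER_CUBIC)
cv2.imwrite("pics/sidec.png",c)
S=cam("side");T=cam("top")
print("rot knob",onz(S,(288,172),.13)); 
for uv in[(345,223),(398,223),(370,212)]: print(onz(T,uv,.01))
for uv in[(312,262),(324,258)]: print(onz(S,uv,.01))
E
```

```text
rot knob [0.42642694 0.10366548 0.13      ]
[ 0.47041118 -0.10461519  0.01      ]
[ 0.45482653 -0.29525871  0.01      ]
[ 0.50913742 -0.20096995  0.01      ]
[ 0.46333102 -0.19943707  0.01      ]
[ 0.5001975  -0.18863902  0.01      ]
```

View pics/sidec.png

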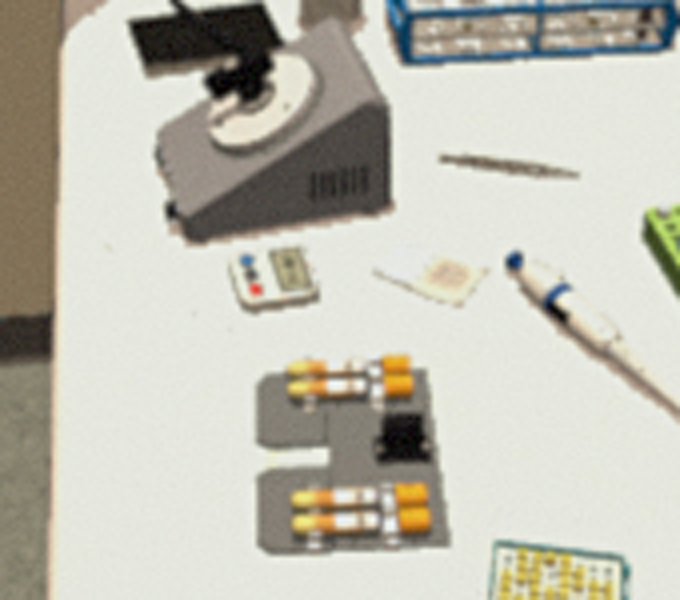

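The crop shows the rotator with its low front towards the robot and the bar nearly along the slope. The timer lies between the rotator and the carrier. Next I'll lift, then go above the rotator.

drive_tool(
  motion=[
    [0, 0, -0.04, 0, 0, 0],
    [0, 0, -0.04, 0, 0, 0],
    [-0.024, -0.029, 0, 0, 0, 0],
    [-0.024, -0.029, 0, 0, 0, 0],
    [-0.024, -0.029, 0, 0, 0, 0],
    [-0.024, -0.029, 0, 0, 0, 0],
    [-0.024, -0.029, 0, 0, 0, 0],
    [-0.024, -0.029, 0, 0, 0, 0],
    [-0.024, -0.029, 0, 0, 0, 0],
    [-0.024, -0.029, 0, 0, 0, 0],
  ],
)

```text
time: 0.98
tool_pos: [0.3522, 0.3283, 0.333]
tcp_rot: [-3.141, 0.0, 2.733]
ft_force: [0.3, 0.5, 0.5]
finger_gap: 0.0855
gripper_force: 0.0
```

drive_tool(
  motion=[
    [-0.024, -0.029, 0, 0, 0, 0],
    [-0.024, -0.029, 0, 0, 0, 0],
    [-0.024, -0.029, 0, 0, 0, 0],
    [-0.024, -0.029, 0, 0, 0, 0],
    [-0.024, -0.029, 0, 0, 0, 0],
    [-0.024, -0.029, 0, 0, 0, 0],
    [0, 0, 0, 0, 0, -0.1],
    [0, 0, 0, 0, 0, -0.1],
    [0, 0, 0, 0, 0, -0.1],
    [0, 0, 0, 0, 0, -0.1],
  ],
)

```text
time: 1.82
tool_pos: [0.4151, 0.1126, 0.333]
tcp_rot: [-3.142, -0.0, 3.136]
ft_force: [-0.1, -0.6, -0.0]
finger_gap: 0.0853
gripper_force: 0.0
```

```bash
python3 - <<'E'
from h import *
o=bot.get_obs(); print({k:np.round(o[k],3) for k in("time","joints","tool_pos","tcp_rot")})
np.save("w1.npy",cam("wrist")[1]); f=bot.grab_frame("wrist"); cv2.imwrite("pics/w1.png",f[:,:,::-1])
f=bot.grab_frame("top"); cv2.imwrite("pics/t1.png",f[:,:,::-1])
E
```

```text
{'time': np.float64(1.817), 'joints': array([ 0.207, -0.256,  1.981,  0.   ,  1.417, -1.359]), 'tool_pos': array([0.415, 0.113, 0.333]), 'tcp_rot': array([-3.142, -0.   ,  3.136])}
```

View pics/w1.png

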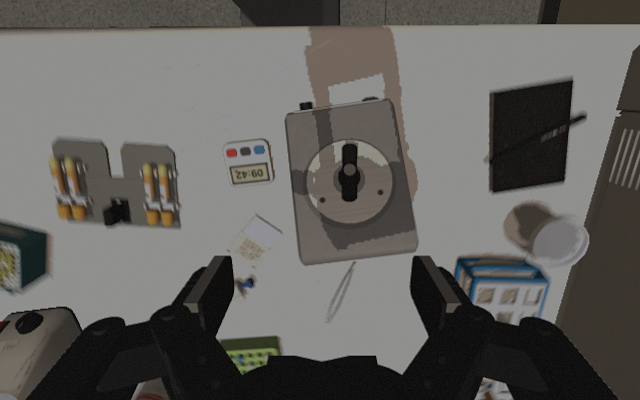

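The wrist view shows the rotator's disc centred near (350,182) with the bar from (349,146) to (349,199). The back edge runs (302,263)–(417,250) and the front edge (286,112)–(389,98). The carrier is near (117,185) with its fin at (117,210), and the timer at (248,163).

```bash
python3 - <<'E'
from h import *
K=cam("wrist")[0]; KM=(K,np.load("w1.npy"))
b1,b2=onz(KM,(302,263),.126),onz(KM,(417,250),.126); print("back",b1,b2,np.linalg.norm(b1-b2))
f1,f2=onz(KM,(286,112),.035),onz(KM,(389,98),.035); print("front",f1,f2,np.linalg.norm(f1-f2))
for a,b in((b1,b2),(f1,f2)): print("yaw",np.arctan2(-(b-a)[0],(b-a)[1]))
s=onz(KM,(350,182),.095); print("seat",s)
im=cv2.imread("pics/w1.png"); g=cv2.cvtColor(im,cv2.COLOR_BGR2HSV)
# sub-pixel-ish disc: edge along image rays from centre
yaw=.12; ax=np.array([np.cos(yaw)*-.5,np.sin(yaw)*-.5,.866])
for uv in[(306,182),(395,182),(350,139),(350,226)]: print(uv,onplane(KM,uv,s,ax)-s, np.linalg.norm(onplane(KM,uv,s,ax)-s))
for uv in[(349,146),(349,199)]: print("bar",onplane(KM,uv,s+ax*.045,ax)-(s+ax*.045))
c=[(54,150),(180,148),(52,222),(181,227),(112,178)]
for uv in c: print(uv,onz(KM,uv,.004))
print("fin",onz(KM,(117,200),.038))
print("camera dir to s",(s-KM[1][:3,3]))
cv2.imwrite("pics/c1.png",cv2.resize(np.hstack([im[90:280,270:430]]),None,fx=3,fy=3,interpolation=cv2.INTER_CUBIC))
E
```

```text
back [0.52725658 0.08833574 0.126     ] [0.51038146 0.2249326  0.126     ] 0.13763528908655354
front [0.35704492 0.06617401 0.035     ] [0.34020053 0.19956115 0.035     ] 0.13444650189290952
yaw 0.12291674296009233
yaw 0.12561700453643984
seat [0.43523036 0.14645097 0.095     ]
(306, 182) [ 0.00069531 -0.05306779 -0.00326937] 0.053172949211073496
(395, 182) [-0.00069829  0.05329563  0.00328341] 0.053401238229214554
(350, 139) [-0.04747971  0.00119041 -0.02713381] 0.05469902455576322
(350, 226) [ 0.04592909 -0.00115153  0.02624766] 0.05291263947152473
bar [-0.02502986 -0.00168192 -0.01446375]
bar [ 0.02545791 -0.00291144  0.01439163]
(54, 150) [ 0.41088481 -0.2775535   0.004     ]
(180, 148) [ 0.40878581 -0.09352991  0.004     ]
(52, 222) [ 0.52460573 -0.31249642  0.004     ]
(181, 227) [ 0.53411911 -0.11074607  0.004     ]
(112, 178) [ 0.45344091 -0.20232779  0.004     ]
fin [ 0.47662697 -0.17847859  0.038     ]
camera dir to s [ 0.10257741  0.03366994 -0.35817781]
```

View pics/c1.png

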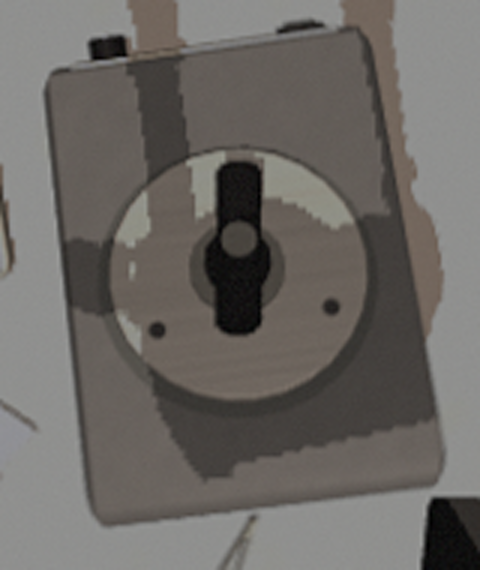

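The crop confirms the disc (centre about (349.5,181.5), radius fits 52 mm), the bar on its axis, and a rotator yaw of about 0.123. Next I'll compute the pre-grasp.

```bash
cat >> h.py <<'E'
YAW=.123; SEAT=np.array([.4345,.1455,.095])
HD=(R.from_euler("z",YAW)*R.from_euler("y",-30,degrees=True)).as_matrix()  # head axes
def head(p): return SEAT+HD@np.asarray(p)
def toolrot(a):  # tool z=-head z, tool x = -(head x turned by a about head z)
    x=-HD@[np.cos(a),np.sin(a),0]; z=-HD[:,2]; return np.column_stack([x,np.cross(z,x),z])
E
python3 - <<'E'
from h import *
print(HD); K=cam("wrist")[0]; print(onz((K,np.load("w1.npy")),(349.5,181.5),.095))
p,r=delta(head([0,0,.133]),toolrot(-.13)); print(head([0,0,.133]),p.round(4),r.round(3))
E
```

```text
[[ 8.59482610e-01 -1.22690090e-01 -4.96222516e-01]
 [ 1.06252735e-01  9.92445032e-01 -6.13450450e-02]
 [ 5.00000000e-01  6.93889390e-18  8.66025404e-01]]
[0.43460337 0.14583484 0.095     ]
[0.36850241 0.13734111 0.21018138] [0.0467 0.024  0.1228] [-0.069 -0.52  -0.002]
```

drive_tool(
  motion=[
    [0.0117, 0.006, 0.0307, 0, 0, 0],
    [0.0117, 0.006, 0.0307, 0, 0, 0],
    [0.0117, 0.006, 0.0307, 0, 0, 0],
    [0.0117, 0.006, 0.0307, 0, 0, 0],
    [0, 0, 0, -0.0138, -0.104, 0],
    [0, 0, 0, -0.0138, -0.104, 0],
    [0, 0, 0, -0.0138, -0.104, 0],
    [0, 0, 0, -0.0138, -0.104, 0],
    [0, 0, 0, -0.0138, -0.104, 0],
    [0, 0, 0, 0, 0, 0],
  ],
  gripper=60,
)

```text
time: 2.75
tool_pos: [0.3644, 0.1366, 0.2061]
tcp_rot: [3.066, 0.517, 3.112]
ft_force: [-0.6, 1.0, -1.3]
finger_gap: 0.051
gripper_force: 0.0
```

```bash
python3 - <<'E'
from h import *
o=bot.get_obs(); print({k:np.round(o[k],3) for k in("time","joints","tool_pos","tcp_rot","finger_gap","ft_force")})
print(delta(head([0,0,.133]),toolrot(-.13)))
np.save("w2.npy",cam("wrist")[1]); f=bot.grab_frame("wrist"); cv2.imwrite("pics/w2.png",f[:,:,::-1])
for h in(.0,.006,.045): print(h,proj((cam("wrist")[0],np.load("w2.npy")),head([0,0,h])))
E
```

```text
{'time': np.float64(2.75), 'joints': array([ 0.415, -0.64 ,  2.521, -0.209,  0.768, -1.032]), 'tool_pos': array([0.364, 0.137, 0.206]), 'tcp_rot': array([3.066, 0.517, 3.112]), 'finger_gap': np.float64(0.051), 'ft_force': array([-0.557,  0.961, -1.269])}
(array([-0.00555593,  0.00093226, -0.00147479]), array([-0.00044546, -0.00141777, -0.00238652]))
0.0 [322.85122432 200.04341903]
0.006 [322.87884753 202.38451632]
0.045 [323.09253591 220.49483867]
```

View pics/w2.png

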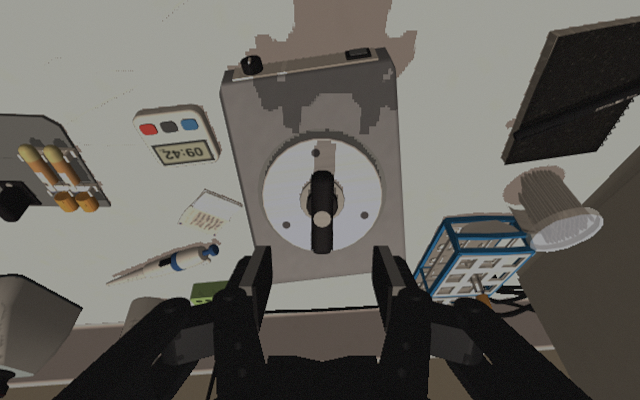

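The view along the axis shows the disc spanning columns 262–382 and rows about 133–251. The knob cap is at (322,219), against a predicted 220 for the bar top. I'll check the disc with an ellipse fit.

```bash
python3 - <<'E'
from h import *
im=cv2.imread("pics/w2.png"); g=cv2.cvtColor(im,cv2.COLOR_BGR2GRAY)
for c in (322,300,345): print(c,g[120:265:1,c].tolist() if c!=322 else '')
K=cam("wrist")[0]; KM=(K,np.load("w2.npy"))
m=((g>118)&(g<260)).astype(np.uint8); m[:125]=0;m[262:]=0;m[:,:255]=0;m[:,390:]=0
m=cv2.morphologyEx(m,cv2.MORPH_OPEN,np.ones((3,3)))
cs,_=cv2.findContours(m,cv2.RETR_EXTERNAL,cv2.CHAIN_APPROX_NONE); c=max(cs,key=cv2.contourArea); h=cv2.convexHull(c); print(cv2.fitEllipse(h),cv2.boundingRect(h))
P=np.array([proj(KM,head([.052*np.cos(t),.052*np.sin(t),0])) for t in np.linspace(0,6.28,60)]); print(P.min(0),P.max(0))
d=((g<45)).astype(np.uint8); d[:160]=0; d[260:]=0; d[:,:300]=0; d[:,345:]=0
cs,_=cv2.findContours(d,cv2.RETR_EXTERNAL,cv2.CHAIN_APPROX_NONE); c=max(cs,key=cv2.contourArea); print(cv2.minAreaRect(c),cv2.boundingRect(c))
E
```

```text
322 
300 [64, 66, 81, 90, 87, 98, 106, 106, 106, 107, 107, 107, 104, 80, 59, 61, 60, 62, 62, 62, 63, 76, 112, 148, 161, 158, 157, 159, 158, 158, 159, 159, 159, 160, 160, 158, 160, 157, 159, 159, 158, 160, 159, 159, 158, 159, 158, 159, 160, 159, 158, 160, 158, 159, 157, 156, 159, 159, 159, 156, 158, 160, 159, 159, 159, 159, 160, 160, 159, 160, 160, 163, 165, 134, 99, 104, 102, 107, 118, 121, 119, 119, 116, 120, 127, 130, 123, 147, 162, 160, 158, 160, 158, 159, 158, 159, 159, 159, 159, 160, 159, 159, 158, 158, 159, 159, 159, 159, 160, 161, 159, 160, 159, 158, 159, 159, 159, 160, 159, 159, 160, 160, 159, 160, 157, 160, 162, 144, 118, 109, 111, 112, 114, 114, 113, 114, 113, 114, 113, 114, 114, 113, 114, 114, 114]
345 [105, 107, 107, 106, 106, 105, 105, 104, 104, 105, 105, 107, 100, 98, 81, 63, 62, 62, 62, 64, 63, 57, 81, 118, 150, 160, 159, 158, 159, 159, 159, 159, 159, 158, 158, 159, 157, 160, 159, 158, 158, 157, 157, 157, 157, 158, 158, 158, 159, 158, 158, 159, 160, 158, 158, 158, 159, 160, 159, 159, 159, 158, 158, 159, 159, 159, 159, 159, 160, 159, 158, 158, 159, 159, 161, 159, 161, 155, 152, 153, 153, 156, 159, 161, 160, 161, 160, 159, 160, 160, 160, 160, 160, 160, 159, 160, 161, 159, 160, 159, 160, 159, 160, 161, 159, 158, 160, 160, 159, 159, 160, 159, 159, 159, 159, 160, 158, 159, 158, 160, 159, 160, 159, 160, 160, 160, 157, 129, 110, 112, 112, 113, 112, 112, 114, 114, 115, 113, 113, 113, 114, 115, 112, 115, 116]
((316.94482421875, 195.2978515625), (109.70040893554688, 110.83660125732422), 167.29405212402344) (262, 139, 56, 112)
[262.55218498 139.43263559] [383.21991036 253.62312682]
((322.0, 212.0), (82.0, 30.0), 90.0) (307, 171, 31, 83)
```

The fit agrees to about 1 mm, so I'll go down the axis.

drive_tool(
  motion=[
    [-0.005, 0.001, 0.02, 0, 0, 0],
    [0, 0, 0.02, 0, 0, 0],
    [0, 0, 0.02, 0, 0, 0],
    [0, 0, 0.015, 0, 0, 0],
    [0, 0, 0, 0, 0, 0],
  ],
  gripper=53,
)

```text
time: 3.22
tool_pos: [0.4108, 0.1427, 0.146]
tcp_rot: [3.068, 0.513, 3.111]
ft_force: [-0.3, -0.3, 0.2]
finger_gap: 0.0451
gripper_force: 0.0
```

```bash
python3 - <<'E'
from h import *
print(bot.get_obs()["joints"].round(3),delta(head([-.001,0,.039]),toolrot(-.13)))
E
```

```text
[ 0.369 -0.417  2.525 -0.239  0.542 -1.017] (array([ 0.00561177, -0.00085821,  0.0171135 ]), array([-0.00249404, -0.00543586, -0.00354964]))
```

drive_tool(
  motion=[
    [0.0055, -0.001, 0.0, 0, -0.005, 0],
    [0, 0, 0.009, 0, 0, 0],
    [0, 0, 0.008, 0, 0, 0],
    [0, 0, 0, 0, 0, 0],
  ],
)

```text
time: 3.55
tool_pos: [0.4142, 0.1433, 0.1304]
tcp_rot: [3.066, 0.524, 3.112]
ft_force: [-0.2, 0.4, -0.8]
finger_gap: 0.0455
gripper_force: 0.0
```

drive_tool(
  motion=[
    [0, 0, 0, 0, 0, 0],
    [0, 0, 0, 0, 0, 0],
    [0, 0, 0, 0, 0, 0],
    [0, 0, 0, 0, 0, 0],
    [0, 0, 0, 0, 0, 0],
    [0, 0, 0, 0, 0, 0],
  ],
  gripper=0,
)

```text
time: 4.05
tool_pos: [0.4141, 0.1424, 0.1317]
tcp_rot: [3.068, 0.525, 3.112]
ft_force: [-5.2, -8.4, 7.5]
finger_gap: 0.0147
gripper_force: 62.5
```

```bash
python3 - <<'E'
from h import *
o=bot.get_obs();print(o["joints"].round(3),o["ft_force"].round(1),o["moment"].round(2),delta(head([-.001,0,.039]),toolrot(-.13)))
E
```

```text
[ 0.367 -0.388  2.542 -0.27   0.487 -0.988] [-5.2 -8.4  7.5] [-1.04  0.39 -0.63] (array([0.00155472, 0.0003654 , 0.00308533]), array([-0.00188348,  0.00622307, -0.00162492]))
```

drive_tool(
  motion=[
    [0, -0.0008, -0.001, 0, 0, 0.05],
    [0, 0, -0.0003, 0, 0, 0.1],
    [0, 0, -0.0003, 0, 0, 0.1],
    [0, 0, -0.0003, 0, 0, 0.1],
    [0, 0, -0.0003, 0, 0, 0.1],
    [0, 0, -0.0003, 0, 0, 0.1],
    [0, 0, 0, 0, 0, 0],
  ],
)

```text
time: 4.63
tool_pos: [0.4129, 0.1413, 0.1332]
tcp_rot: [2.789, 0.404, 2.506]
ft_force: [3.9, -7.2, -2.7]
finger_gap: 0.0149
gripper_force: 60.8
```

```bash
cat > s.py <<'E'
from h import *
o=bot.get_obs(); r=R.from_euler("xyz",o["tcp_rot"]).as_matrix()
h=HD.T@r; a=np.arctan2(-h[1,0],-h[0,0])
print("t",round(o["time"],2),"j",o["joints"].round(3),"F",o["ft_force"].round(1),"Mtool",(r.T@o["moment"]).round(2),"Ftool",(r.T@o["ft_force"]).round(1),"head mm",(HD.T@(o["tool_pos"]-SEAT)*1e3).round(1),"ang",round(a,3),"gap",round(o["finger_gap"],4))
E
python3 s.py
```

```text
t 4.63 j [ 0.365 -0.395  2.543 -0.265  0.492 -0.441] F [ 3.9 -7.2 -2.7] Mtool [ 0.97 -1.01  0.12] Ftool [-5.7 -5.1  3.8] head mm [ 0.1 -1.5 44. ] ang -0.685 gap 0.0149
```

drive_tool(
  motion=[
    [0, 0, -0.0003, 0, 0, 0.1],
    [0, 0, -0.0003, 0, 0, 0.1],
    [0, 0, -0.0003, 0, 0, 0.1],
    [0, 0, -0.0003, 0, 0, 0.1],
    [0, 0, -0.0003, 0, 0, 0.1],
    [0, 0, -0.0003, 0, 0, 0.1],
    [0, 0, -0.0003, 0, 0, 0.1],
    [0, 0, -0.0003, 0, 0, 0.1],
    [0, 0, -0.0003, 0, 0, 0.1],
    [0, 0, -0.0003, 0, 0, 0.1],
  ],
)

```text
time: 5.47
tool_pos: [0.4106, 0.1403, 0.1348]
tcp_rot: [2.617, -0.053, 1.593]
ft_force: [5.0, -10.2, -3.9]
finger_gap: 0.015
gripper_force: 60.3
```

drive_tool(
  motion=[
    [0, 0, -0.0003, 0, 0, 0.1],
    [0, 0, -0.0003, 0, 0, 0.1],
    [0, 0, -0.0003, 0, 0, 0.1],
    [0, 0, -0.0003, 0, 0, 0.1],
    [0, 0, -0.0003, 0, 0, 0.1],
    [0, 0, -0.0003, 0, 0, 0.1],
    [0, 0, 0, 0, 0, 0],
  ],
)

```text
time: 6.05
tool_pos: [0.409, 0.1403, 0.1357]
tcp_rot: [2.726, -0.332, 1.049]
ft_force: [3.2, -7.2, -3.9]
finger_gap: 0.0148
gripper_force: 60.4
```

```bash
python3 s.py
```

```text
t 6.05 j [ 0.367 -0.409  2.545 -0.26   0.509  1.155] F [ 3.2 -7.2 -3.9] Mtool [-0.82 -1.34  0.16] Ftool [-5.6  5.   4.5] head mm [-2.1 -2.  48.2] ang -2.285 gap 0.0148
```

drive_tool(
  motion=[
    [0, 0, -0.0003, 0, 0, 0.1],
    [0, 0, -0.0003, 0, 0, 0.1],
    [0, 0, -0.0003, 0, 0, 0.1],
    [0, 0, -0.0003, 0, 0, 0.1],
    [0, 0, -0.0003, 0, 0, 0.1],
    [0, 0, 0, 0, 0, 0],
  ],
)

```text
time: 6.55
tool_pos: [0.4078, 0.1407, 0.1364]
tcp_rot: [2.937, -0.487, 0.533]
ft_force: [1.0, -4.2, -6.9]
finger_gap: 0.0152
gripper_force: 59.9
```

```bash
python3 s.py
```

```text
t 6.55 j [ 0.369 -0.413  2.545 -0.258  0.513  1.651] F [ 1.  -4.2 -6.9] Mtool [-0.58 -1.06 -0.55] Ftool [-4.3  2.9  6.3] head mm [-2.7 -1.5 49.4] ang -2.782 gap 0.0152
```

drive_tool(
  motion=[
    [0, 0, 0, 0, 0, 0.05],
    [0, 0, 0, 0, 0, 0],
  ],
)

```text
time: 6.72
tool_pos: [0.4078, 0.1407, 0.1364]
tcp_rot: [2.961, -0.496, 0.484]
ft_force: [-1.2, -5.3, -5.9]
finger_gap: 0.0149
gripper_force: 62.9
```

```bash
python3 s.py
```

```text
t 6.72 j [ 0.369 -0.413  2.545 -0.259  0.513  1.696] F [-1.2 -5.3 -5.9] Mtool [-0.64 -1.32 -1.35] Ftool [-5.9  3.5  4.2] head mm [-2.7 -1.5 49.4] ang -2.826 gap 0.0149
```

The stop is clearly reached (moment rising to 1.35 N m). I'll relax slightly, release and back out along the axis.

drive_tool(
  motion=[
    [0, 0, 0, 0, 0, -0.06],
    [0, 0, 0, 0, 0, 0],
  ],
)

```text
time: 6.88
tool_pos: [0.4079, 0.1407, 0.1364]
tcp_rot: [2.929, -0.484, 0.551]
ft_force: [0.8, -6.6, -6.7]
finger_gap: 0.0146
gripper_force: 59.7
```

drive_tool(
  motion=[
    [0, 0, 0, 0, 0, 0],
    [0, 0, 0, 0, 0, 0],
    [0, 0, 0, 0, 0, 0],
    [0, 0, 0, 0, 0, 0],
    [0, 0, -0.02, 0, 0, 0],
    [0, 0, -0.025, 0, 0, 0],
    [0, 0, -0.03, 0, 0, 0],
    [0, 0, -0.02, 0, 0, 0],
    [0, 0, 0, 0, 0, 0],
  ],
  gripper=53,
)

```text
time: 7.63
tool_pos: [0.3637, 0.1376, 0.2263]
tcp_rot: [2.931, -0.501, 0.547]
ft_force: [1.4, 0.1, 1.2]
finger_gap: 0.0454
gripper_force: 0.0
```

```bash
python3 s.py; python3 - <<'E'
from h import *
c=np.array([.46,-.20]); 
print(delta([.42,-.20,.30],R.from_euler("xyz",[np.pi,0,np.pi]).as_matrix()))
E
```

```text
t 7.63 j [ 0.422 -0.673  2.503 -0.208  0.802  1.606] F [1.4 0.1 1.2] Mtool [ 0.08 -0.18 -0.  ] Ftool [ 1.7  0.7 -0.3] head mm [  3.9   0.8 149.4] ang -2.772 gap 0.0454
(array([-0.07645457,  0.33688949, -0.05676352]), array([ 0.72637104,  0.08591935, -2.56445771]))
```

drive_tool(
  motion=[
    [0, 0, -0.029, 0, 0, 0],
    [0, 0, -0.028, 0, 0, 0],
    [-0.0096, 0.0374, 0, 0, 0, 0],
    [-0.0096, 0.0374, 0, 0, 0, 0],
    [-0.0096, 0.0374, 0, 0, 0, 0],
    [-0.0096, 0.0374, 0, 0, 0, 0],
    [-0.0096, 0.0374, 0, 0, 0, 0],
    [-0.0096, 0.0374, 0, 0, 0, 0],
    [-0.0096, 0.0374, 0, 0, 0, 0],
    [-0.0096, 0.0374, 0, 0, 0, 0],
  ],
)

```text
time: 8.47
tool_pos: [0.3938, -0.1311, 0.284]
tcp_rot: [2.935, -0.483, 0.541]
ft_force: [0.6, -0.1, -0.4]
finger_gap: 0.0453
gripper_force: 0.0
```

drive_tool(
  motion=[
    [0, 0.0374, 0, 0, 0, 0],
    [0, 0, 0, 0.0303, 0.0036, -0.107],
    [0, 0, 0, 0.0303, 0.0036, -0.107],
    [0, 0, 0, 0.0303, 0.0036, -0.107],
    [0, 0, 0, 0.0303, 0.0036, -0.107],
    [0, 0, 0, 0.0303, 0.0036, -0.107],
    [0, 0, 0, 0.0303, 0.0036, -0.107],
    [0, 0, 0, 0.0303, 0.0036, -0.107],
    [0, 0, 0, 0.0303, 0.0036, -0.107],
    [0, 0, 0, 0.0303, 0.0036, -0.107],
  ],
)

```text
time: 9.3
tool_pos: [0.4099, -0.162, 0.2898]
tcp_rot: [2.84, -0.25, 1.555]
ft_force: [0.3, 0.8, -0.1]
finger_gap: 0.0453
gripper_force: 0.0
```

drive_tool(
  motion=[
    [0, 0, 0, 0.0303, 0.0036, -0.107],
    [0, 0, 0, 0.0303, 0.0036, -0.107],
    [0, 0, 0, 0.0303, 0.0036, -0.107],
    [0, 0, 0, 0.0303, 0.0036, -0.107],
    [0, 0, 0, 0.0303, 0.0036, -0.107],
    [0, 0, 0, 0.0303, 0.0036, -0.107],
    [0, 0, 0, 0.0303, 0.0036, -0.107],
    [0, 0, 0, 0.0303, 0.0036, -0.107],
    [0, 0, 0, 0.0303, 0.0036, -0.107],
    [0, 0, 0, 0.0303, 0.0036, -0.107],
  ],
)

```text
time: 10.13
tool_pos: [0.4102, -0.1618, 0.2898]
tcp_rot: [3.009, -0.035, 2.614]
ft_force: [0.1, -0.4, -0.6]
finger_gap: 0.0454
gripper_force: 0.0
```

drive_tool(
  motion=[
    [0, 0, 0, 0.0303, 0.0036, -0.107],
    [0, 0, 0, 0.0303, 0.0036, -0.107],
    [0, 0, 0, 0.0303, 0.0036, -0.107],
    [0, 0, 0, 0.0303, 0.0036, -0.107],
    [0, 0, 0, 0.0303, 0.0036, -0.107],
    [0, 0, 0, 0, 0, 0],
  ],
)

```text
time: 10.63
tool_pos: [0.4102, -0.1609, 0.2898]
tcp_rot: [-3.135, -0.019, -3.136]
ft_force: [0.1, 0.2, 0.9]
finger_gap: 0.0453
gripper_force: 0.0
```

```bash
python3 s.py; python3 - <<'E'
from h import *
print(delta([.42,-.20,.30],R.from_euler("xyz",[np.pi,0,np.pi]).as_matrix()))
np.save("w3.npy",cam("wrist")[1]); f=bot.grab_frame("wrist"); cv2.imwrite("pics/w3.png",f[:,:,::-1])
f=bot.grab_frame("side"); cv2.imwrite("pics/s3.png",f[:,:,::-1])
E
```

```text
t 10.63 j [-0.42  -0.205  2.019 -0.014  1.342 -1.994] F [0.1 0.2 0.9] Mtool [-0.03  0.02 -0.  ] Ftool [-0.1  0.2 -0.9] head mm [  44.  -301.1  199.6] ang -0.136 gap 0.0453
(array([-0.00936686, -0.03925217, -0.01007541]), array([-0.00659484, -0.01899837,  0.00599574]))
```

View pics/w3.png

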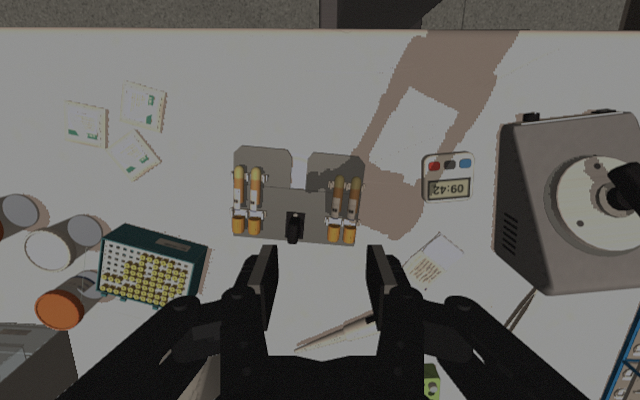

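The carrier is in view. Its back corners are at about (233,237) and (355,244), its front outer corners at about (234,148) and (364,156), its slot end near (298,189), and its fin top at about (296,212)–(294,243).

```bash
python3 - <<'E'
from h import *
K=cam("wrist")[0]; KM=(K,np.load("w3.npy")); im=cv2.imread("pics/w3.png")
bl,br,fl,fr=[onz(KM,uv,.004) for uv in((233,237),(355,244),(235,148),(364,156))]
print(bl,br,fl,fr,np.linalg.norm(br-bl),np.linalg.norm(fl-bl),np.linalg.norm(fr-br))
for a,b in((bl,br),(fl,fr)): print("yaw",np.arctan2(-(b-a)[0],(b-a)[1]))
for a,b in((bl,fl),(br,fr)): print("yaw",np.arctan2((a-b)[1],(a-b)[0]))
g=cv2.cvtColor(im,cv2.COLOR_BGR2GRAY)
m=(g<40).astype(np.uint8); m[:205]=0;m[246:]=0;m[:,:280]=0;m[:,312:]=0
cs,_=cv2.findContours(m,cv2.RETR_EXTERNAL,cv2.CHAIN_APPROX_NONE); c=max(cs,key=cv2.contourArea); print(cv2.boundingRect(c),cv2.minAreaRect(c))
print("fin top ends",onz(KM,(295,212),.038),onz(KM,(294,240),.038)); print("slot end",onz(KM,(299,188),.004),"mouth",onz(KM,(299,151),.004))
cv2.imwrite("pics/c3.png",cv2.resize(im[140:255,222:375],None,fx=5,fy=5,interpolation=cv2.INTER_CUBIC))
E
```

```text
[ 0.52155424 -0.28997205  0.004     ] [ 0.53090854 -0.11361843  0.004     ] [ 0.39306314 -0.27717213  0.004     ] [ 0.40229727 -0.10675496  0.004     ] 0.1766015287445147 0.12912707019631842 0.12879428546301894
yaw -0.0529932267633912
yaw -0.05413248457093278
yaw -0.0992895583063217
yaw -0.05331547280607563
(285, 212, 20, 32) ((294.255859375, 227.67352294921875), (17.640195846557617, 31.215476989746094), 4.398705005645752)
fin top ends [ 0.46955491 -0.19648323  0.038     ] [ 0.50911985 -0.19855492  0.038     ]
slot end [ 0.44716553 -0.19358862  0.004     ] mouth [ 0.39634818 -0.19282759  0.004     ]
```

View pics/c3.png

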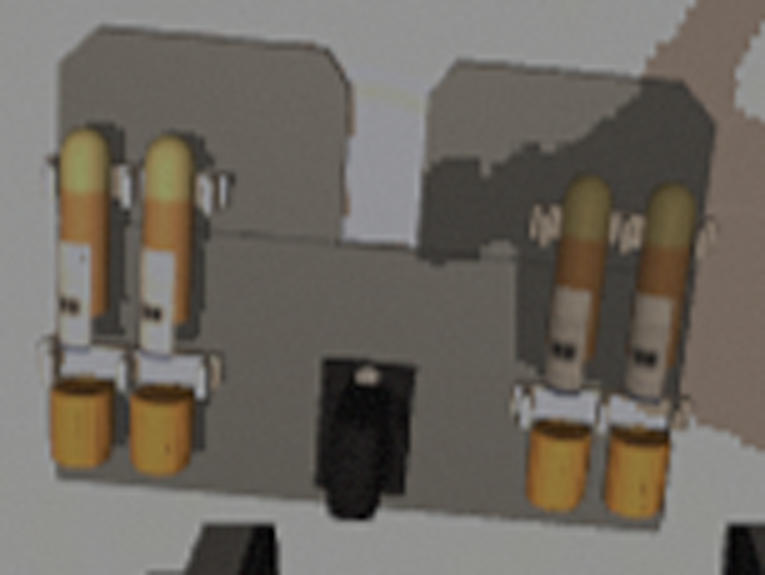

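```bash
python3 - <<'E'
from h import *
KM=(cam("wrist")[0],np.load("w3.npy"))
print("foot",onz(KM,(295.4,225),.005),"fintop",onz(KM,(292.6,229),.038),onz(KM,(294,215),.038),onz(KM,(292,243),.038))
print(proj(KM,[.5002,-.2004,.038]))
c=np.array([.4985,-.199]);Rm=(R.from_euler("z",-.053)*R.from_euler("xyz",[np.pi,0,np.pi])).as_matrix()
print(delta([*c,.12],Rm))
E
```

```text
foot [ 0.50155215 -0.19943858  0.005     ] fintop [ 0.49332099 -0.20007607  0.038     ] [ 0.47369485 -0.19785251  0.038     ] [ 0.51352483 -0.20130209  0.038     ]
[292.46470505 233.8141994 ]
(array([-0.09178385, -0.03701068,  0.1685084 ]), array([-0.00580363, -0.01885331,  0.05282406]))
```

drive_tool(
  motion=[
    [-0.031, -0.012, 0.035, 0, 0, 0],
    [-0.031, -0.013, 0.025, 0, 0, 0],
    [-0.031, -0.012, 0.025, 0, 0, 0],
    [0, 0, 0, -0.006, -0.019, 0.053],
    [0, 0, 0.035, 0, 0, 0],
    [0, 0, 0.035, 0, 0, 0],
    [0, 0, 0, 0, 0, 0],
  ],
)

```text
time: 11.32
tool_pos: [0.4917, -0.1953, 0.1311]
tcp_rot: [3.137, -0.013, 3.087]
ft_force: [-2.2, 0.3, -1.9]
finger_gap: 0.045
gripper_force: 0.0
```

```bash
python3 s.py; python3 - <<'E'
from h import *
c=np.array([.4995,-.2]);Rm=(R.from_euler("z",-.053)*R.from_euler("xyz",[np.pi,0,np.pi])).as_matrix()
print(delta([*c,.033],Rm))
E
```

```text
t 11.32 j [-0.425  0.108  2.027  0.     1.02  -1.941] F [-2.2  0.3 -1.9] Mtool [-0.06  0.04 -0.02] Ftool [2.2 0.2 2. ] head mm [  31.  -345.2   23.8] ang -0.206 gap 0.045
(array([-0.00928079, -0.00476444,  0.09800877]), array([ 0.00505233, -0.01276075, -0.00154951]))
```

drive_tool(
  motion=[
    [-0.009, -0.0045, 0.0, 0.004, -0.008, 0],
    [0, 0, 0.02, 0, 0, 0],
    [0, 0, 0.02, 0, 0, 0],
    [0, 0, 0.02, 0, 0, 0],
    [0, 0, 0, 0, 0, 0],
    [0, 0, 0, 0, 0, 0],
  ],
)

```text
time: 11.82
tool_pos: [0.507, -0.2029, 0.0807]
tcp_rot: [-3.136, 0.01, 3.089]
ft_force: [-0.7, 0.6, 0.6]
finger_gap: 0.0451
gripper_force: 0.0
```

```bash
python3 s.py; python3 - <<'E'
from h import *
c=np.array([.4995,-.2]);Rm=(R.from_euler("z",-.053)*R.from_euler("xyz",[np.pi,0,np.pi])).as_matrix()
print(delta([*c,.033],Rm))
E
```

```text
t 11.82 j [-4.260e-01  1.880e-01  2.043e+00 -1.000e-03  8.990e-01 -1.943e+00] F [-0.7  0.6  0.6] Mtool [-0.04 -0.02 -0.  ] Ftool [ 0.7  0.6 -0.6] head mm [  18.2 -354.7  -27. ] ang -0.2 gap 0.0451
(array([0.00815613, 0.002767  , 0.04759602]), array([-0.0051114 ,  0.00988843,  0.00086893]))
```

drive_tool(
  motion=[
    [0.008, 0.0028, 0.0, -0.005, 0.01, 0],
    [0, 0, 0.02, 0, 0, 0],
    [0, 0, 0.015, 0, 0, 0],
    [0, 0, 0.01, 0, 0, 0],
    [0, 0, 0.0025, 0, 0, 0],
    [0, 0, 0, 0, 0, 0],
    [0, 0, 0, 0, 0, 0],
    [0, 0, 0, 0, 0, 0],
  ],
)

```text
time: 12.48
tool_pos: [0.499, -0.1994, 0.0328]
tcp_rot: [-3.141, 0.0, 3.09]
ft_force: [0.4, 1.0, 0.2]
finger_gap: 0.0453
gripper_force: 0.0
```

```bash
python3 s.py; python3 - <<'E'
from h import *
c=np.array([.4995,-.2]);Rm=(R.from_euler("z",-.053)*R.from_euler("xyz",[np.pi,0,np.pi])).as_matrix()
print(delta([*c,.033],Rm))
E
```

```text
t 12.48 j [-0.426  0.248  2.079 -0.     0.814 -1.946] F [0.4 1.  0.2] Mtool [-0.02 -0.04  0.02] Ftool [-0.4  1.  -0.2] head mm [ -12.3 -350.3  -64.7] ang -0.2 gap 0.0453
(array([-0.00053106, -0.00052496, -0.00021418]), array([-0.00036919,  0.00020371,  0.00176105]))
```

Now I'll close on the fin, then lift.

drive_tool(
  motion=[
    [0, 0, 0, 0, 0, 0],
    [0, 0, 0, 0, 0, 0],
    [0, 0, 0, 0, 0, 0],
    [0, 0, 0, 0, 0, 0],
    [0, 0, 0, 0, 0, 0],
    [0, 0, 0, 0, 0, 0],
  ],
  gripper=0,
)

```text
time: 12.98
tool_pos: [0.4987, -0.1994, 0.0323]
tcp_rot: [-3.141, -0.0, 3.09]
ft_force: [-0.8, -0.5, 5.9]
finger_gap: 0.0129
gripper_force: 60.1
```

```bash
python3 s.py
```

```text
t 12.98 j [-0.426  0.249  2.079 -0.     0.814 -1.946] F [-0.8 -0.5  5.9] Mtool [0.04 0.13 0.12] Ftool [ 0.7 -0.6 -5.9] head mm [ -12.8 -350.1  -65. ] ang -0.201 gap 0.0129
```

drive_tool(
  motion=[
    [0, 0, -0.01, 0, 0, 0],
    [0, 0, -0.02, 0, 0, 0],
    [0, 0, -0.03, 0, 0, 0],
    [0, 0, -0.03, 0, 0, 0],
    [0, 0, -0.03, 0, 0, 0],
    [0, 0, -0.03, 0, 0, 0],
    [0, 0, -0.03, 0, 0, 0],
    [0, 0, -0.02, 0, 0, 0],
    [0, 0, -0.01, 0, 0, 0],
    [0, 0, 0, 0, 0, 0],
  ],
)

```text
time: 13.82
tool_pos: [0.4995, -0.1995, 0.2442]
tcp_rot: [-3.14, 0.002, 3.091]
ft_force: [-0.1, -0.1, -2.8]
finger_gap: 0.0126
gripper_force: 59.1
```

```bash
python3 s.py;  python3 - <<'E'
from h import *
f=bot.grab_frame("side"); cv2.imwrite("pics/s4.png",f[:,:,::-1])
E
```

```text
t 13.82 j [-0.426  0.009  1.909 -0.     1.221 -1.946] F [-0.1 -0.1 -2.8] Mtool [ 0.02 -0.08  0.01] Ftool [ 0.1 -0.1  2.8] head mm [  93.8 -350.4  118.1] ang -0.2 gap 0.0126
```

Grasped and lifted (2.8 N load). I'll compute the transfer and check the clearance to the blue rack.

```bash
python3 - <<'E'
from h import *
KM=(cam("wrist")[0],np.load("w2.npy")); S=cam("side")
for z in(.06,.1): print("rack",z,[onz(S,uv,z).round(3) for uv in((322,140),(392,138),(393,160),(322,163))],[onz(KM,uv,z).round(3) for uv in((447,217),(520,215),(547,247))])
AX=[-.0015,-.001]
t=head([.146+AX[0],AX[1],.080]); p,r=delta(t,toolrot(0)); print(t,p.round(4),r.round(3),np.linalg.norm(r))
for x,y in((40,88),(172,88),(172,-88)): print(head([x/1e3,y/1e3,.0]))
E
```

```text
rack 0.06 [array([0.599, 0.448, 0.06 ]), array([0.898, 0.425, 0.06 ]), array([0.844, 0.245, 0.06 ]), array([0.568, 0.261, 0.06 ])] [array([0.514, 0.293, 0.06 ]), array([0.517, 0.381, 0.06 ]), array([0.594, 0.458, 0.06 ])]
rack 0.1 [array([0.586, 0.371, 0.1  ]), array([0.868, 0.349, 0.1  ]), array([0.817, 0.179, 0.1  ]), array([0.556, 0.195, 0.1  ])] [array([0.461, 0.262, 0.1  ]), array([0.463, 0.334, 0.1  ]), array([0.525, 0.396, 0.1  ])]
[0.51912013 0.15495347 0.23653203] [-0.0025  0.3546  0.0054] [-0.046 -0.523 -0.17 ] 0.5517492675229326
[0.45808258 0.23708527 0.115     ]
[0.57153428 0.25111063 0.181     ]
[0.59312774 0.07644031 0.181     ]
```

View pics/s4.png

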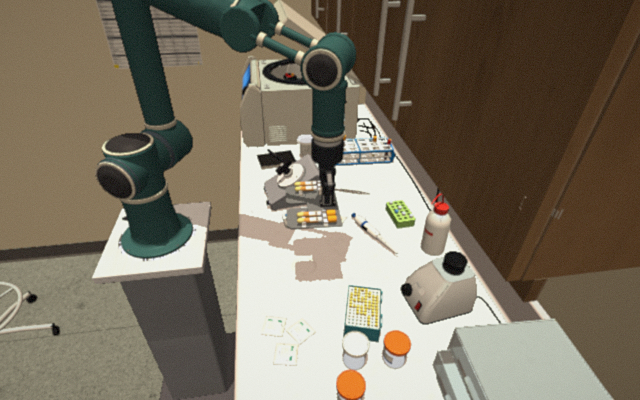

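The side view shows the carrier held level and clear of everything. Now I'll transfer it.

drive_tool(
  motion=[
    [0, 0.015, -0.01, 0, 0, 0],
    [0, 0.03, -0.005, 0, 0, 0],
    [0, 0.035, 0, 0, 0, 0],
    [0, 0.035, 0, 0, 0, 0],
    [0, 0.035, 0, 0, 0, 0],
    [0, 0.035, 0, 0, 0, 0],
    [0, 0.035, 0, 0, 0, 0],
    [0, 0.035, 0, 0, 0, 0],
    [0, 0.035, 0, 0, 0, 0],
    [0, 0.03, 0, 0, 0, 0],
  ],
)

```text
time: 14.7
tool_pos: [0.5128, 0.1224, 0.2533]
tcp_rot: [-3.141, -0.007, 3.091]
ft_force: [0.2, -0.0, -2.5]
finger_gap: 0.0132
gripper_force: 59.0
```

drive_tool(
  motion=[
    [0, 0.023, 0, 0, 0, 0],
    [0, 0.012, 0, -0.0046, -0.0523, -0.017],
    [0, 0, 0, -0.0046, -0.0523, -0.017],
    [0, 0, 0, -0.0046, -0.0523, -0.017],
    [0, 0, 0, -0.0046, -0.0523, -0.017],
    [0, 0, 0, -0.0046, -0.0523, -0.017],
    [0, 0, 0, -0.0046, -0.0523, -0.017],
    [0, 0, 0, -0.0046, -0.0523, -0.017],
    [0, 0, 0, -0.0046, -0.0523, -0.017],
    [0, 0, 0, -0.0046, -0.0523, -0.017],
  ],
)

```text
time: 15.53
tool_pos: [0.5144, 0.1549, 0.2526]
tcp_rot: [3.137, 0.466, -3.037]
ft_force: [-0.5, 1.0, -3.0]
finger_gap: 0.0129
gripper_force: 59.1
```

drive_tool(
  motion=[
    [0, 0, 0, -0.0046, -0.0523, -0.017],
    [0, 0, 0, 0, 0, 0],
    [0, 0, 0, 0, 0, 0],
  ],
)

```text
time: 15.78
tool_pos: [0.5141, 0.1548, 0.2529]
tcp_rot: [3.141, 0.516, -3.019]
ft_force: [-0.2, -0.9, -2.8]
finger_gap: 0.0129
gripper_force: 59.1
```

```bash
python3 s.py;  python3 - <<'E'
from h import *
print(delta(head([.1445,-.001,.05]),toolrot(0)))
np.save("w5.npy",cam("wrist")[1]);f=bot.grab_frame("wrist"); cv2.imwrite("pics/w5.png",f[:,:,::-1])
KM=cam("wrist");print([proj(KM,head(p)).round(1) for p in((0,0,0),(0,0,.0515),(-.052,0,0),(0,.052,0),(0,-.052,0))])
E
```

```text
t 15.78 j [ 0.298 -0.295  2.235 -0.134  0.697 -1.314] F [-0.2 -0.9 -2.8] Mtool [-0.02  0.36  0.02] Ftool [ 1.6 -0.8  2.3] head mm [148.4  -0.6  96.6] ang -0.0 gap 0.0129
(array([ 0.00348214, -0.00042782,  0.0466544 ]), array([-7.11673345e-06, -8.01047274e-03, -4.61356223e-04]))
[array([322.2, -25.2]), array([322.5, -67.7]), array([ 322.2, -136.4]), array([408.7, -25.2]), array([235.7, -25.2])]
```

View pics/w5.png

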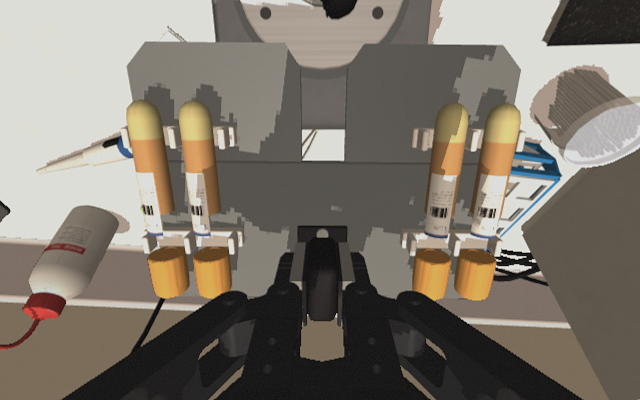

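The carrier is held straight, with its slot centred at column 323 and its closed end at row 161. The disc's screws at (265,13) and (377,13) centre at 321. I need to shift about −1.3 mm in y.

```bash
python3 - <<'E'
from h import *
K=cam("wrist")[0]; M=bot.camera_info("wrist")["mount"]
for uv in((301,161),(345,160.5),(130,66),(519,66),(296,46),(360,46)): print(uv,(onz((K,M),uv,.0285)*1e3).round(1))
E
```

```text
(301, 161) [ 50.6 -10.1  28.5]
(345, 160.5) [50.9 11.4 28.5]
(130, 66) [ 93.6 -85.4  28.5]
(519, 66) [93.7 87.9 28.5]
(296, 46) [101.7 -11.3  28.5]
(360, 46) [101.7  16.7  28.5]
```

drive_tool(
  motion=[
    [0.0035, -0.0012, 0.01, 0, -0.008, 0],
    [0, 0, 0.018, 0, 0, 0],
    [0, 0, 0.014, 0, 0, 0],
    [0, 0, 0.008, 0, 0, 0],
    [0, 0, 0, 0, 0, 0],
    [0, 0, 0, 0, 0, 0],
  ],
)

```text
time: 16.33
tool_pos: [0.5388, 0.1569, 0.211]
tcp_rot: [3.141, 0.528, -3.02]
ft_force: [0.3, 0.5, -2.7]
finger_gap: 0.0129
gripper_force: 59.0
```

```bash
python3 s.py
```

```text
t 16.33 j [ 0.286 -0.203  2.251 -0.15   0.577 -1.303] F [ 0.3  0.5 -2.7] Mtool [0.01 0.46 0.02] Ftool [1.1 0.5 2.5] head mm [148.8  -1.5  48. ] ang -0.001 gap 0.0129
```

drive_tool(
  motion=[
    [0.01, -0.0003, 0.004, 0, 0, 0],
    [0.006, 0, 0.004, 0, 0, 0],
    [0, 0, 0.003, 0, 0, 0],
    [0, 0, 0, 0, 0, 0],
    [0, 0, 0, 0, 0, 0],
  ],
)

```text
time: 16.75
tool_pos: [0.5304, 0.1557, 0.1941]
tcp_rot: [3.14, 0.531, -3.019]
ft_force: [-1.4, -0.0, -2.4]
finger_gap: 0.0125
gripper_force: 59.1
```

```bash
python3 s.py;  python3 - <<'E'
from h import *
f=bot.grab_frame("wrist"); cv2.imwrite("pics/w6.png",f[:,:,::-1])
E
```

```text
t 16.75 j [ 0.289 -0.202  2.285 -0.162  0.54  -1.287] F [-1.4 -0.  -2.4] Mtool [0.03 0.42 0.03] Ftool [2.4 0.2 1.4] head mm [133.1  -1.6  37.6] ang -0.0 gap 0.0125
```

drive_tool(
  motion=[
    [0, 0, 0.001, 0, 0, 0],
    [0, 0, 0.001, 0, 0, 0],
    [0, 0, 0, 0, 0, 0],
  ],
)

```text
time: 17.05
tool_pos: [0.5319, 0.1559, 0.1926]
tcp_rot: [3.14, 0.531, -3.019]
ft_force: [-0.6, -0.1, -2.8]
finger_gap: 0.013
gripper_force: 59.1
```

```bash
python3 s.py
```

```text
t 17.05 j [ 0.289 -0.197  2.284 -0.163  0.536 -1.287] F [-0.6 -0.1 -2.8] Mtool [ 0.02  0.39 -0.01] Ftool [ 1.9 -0.1  2.1] head mm [133.6  -1.6  35.6] ang -0.001 gap 0.013
```

View pics/w6.png

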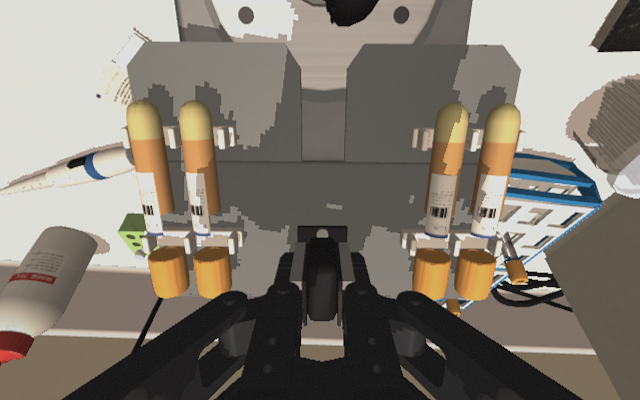

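The screws centre at column 323.5 and the slot at 323, so they're aligned within 1 mm. I'll lower to feel the seat.

drive_tool(
  motion=[
    [0, 0, 0.001, 0, 0, 0],
    [0, 0, 0.001, 0, 0, 0],
    [0, 0, 0, 0, 0, 0],
    [0, 0, 0, 0, 0, 0],
  ],
)

```text
time: 17.38
tool_pos: [0.5328, 0.156, 0.1909]
tcp_rot: [3.14, 0.531, -3.019]
ft_force: [-0.8, -0.1, -1.7]
finger_gap: 0.0127
gripper_force: 59.4
```

```bash
python3 s.py
```

```text
t 17.38 j [ 0.288 -0.193  2.284 -0.163  0.532 -1.286] F [-0.8 -0.1 -1.7] Mtool [0.02 0.48 0.04] Ftool [ 1.5 -0.   1.1] head mm [133.6  -1.6  33.7] ang -0.001 gap 0.0127
```

drive_tool(
  motion=[
    [0, 0, 0.001, 0, 0, 0],
    [0, 0, 0, 0, 0, 0],
    [0, 0, 0, 0, 0, 0],
  ],
)

```text
time: 17.63
tool_pos: [0.5333, 0.1562, 0.1903]
tcp_rot: [3.14, 0.531, -3.02]
ft_force: [-1.1, 0.5, 2.0]
finger_gap: 0.0132
gripper_force: 59.9
```

```bash
python3 s.py
```

```text
t 17.63 j [ 0.288 -0.191  2.284 -0.163  0.53  -1.286] F [-1.1  0.5  2. ] Mtool [-0.11  0.79  0.12] Ftool [-0.1  0.6 -2.2] head mm [133.7  -1.5  32.8] ang -0.001 gap 0.0132
```

drive_tool(
  motion=[
    [0, 0, 0.001, 0, 0, 0],
    [0, 0, 0, 0, 0, 0],
    [0, 0, 0, 0, 0, 0],
  ],
)

```text
time: 17.88
tool_pos: [0.534, 0.1564, 0.1896]
tcp_rot: [3.14, 0.532, -3.02]
ft_force: [-3.3, 1.8, 4.0]
finger_gap: 0.0131
gripper_force: 60.1
```

```bash
python3 s.py
```

```text
t 17.88 j [ 0.288 -0.189  2.283 -0.164  0.527 -1.285] F [-3.3  1.8  4. ] Mtool [-0.32  0.77  0.16] Ftool [ 0.6  2.2 -4.9] head mm [134.   -1.4  31.9] ang -0.001 gap 0.0131
```

Contact is at z ≈ 33 mm, so I'll lift 2 mm and slide under the flange.

drive_tool(
  motion=[
    [0, 0, -0.0022, 0, 0, 0],
    [0.004, 0, 0, 0, 0, 0],
    [0.006, 0, 0, 0, 0, 0],
    [0.006, 0, 0, 0, 0, 0],
    [0.006, 0, 0, 0, 0, 0],
    [0, 0, 0, 0, 0, 0],
    [0, 0, 0, 0, 0, 0],
  ],
)

```text
time: 18.47
tool_pos: [0.5127, 0.1534, 0.1788]
tcp_rot: [3.141, 0.529, -3.019]
ft_force: [0.2, 0.3, -2.0]
finger_gap: 0.0131
gripper_force: 59.0
```

```bash
python3 s.py
```

```text
t 18.47 j [ 0.297 -0.221  2.33  -0.176  0.516 -1.266] F [ 0.2  0.3 -2. ] Mtool [-0.03  0.37 -0.03] Ftool [0.8 0.3 1.9] head mm [110.   -1.7  33.2] ang -0.0 gap 0.0131
```

drive_tool(
  motion=[
    [0.005, 0, -0.0008, 0, 0, 0],
    [0.006, 0, 0, 0, 0, 0],
    [0.006, 0, 0, 0, 0, 0],
    [0.006, 0, 0, 0, 0, 0],
    [0, 0, 0, 0, 0, 0],
    [0, 0, 0, 0, 0, 0],
  ],
)

```text
time: 18.97
tool_pos: [0.4929, 0.1511, 0.1682]
tcp_rot: [3.141, 0.53, -3.019]
ft_force: [0.8, -0.5, -2.7]
finger_gap: 0.0131
gripper_force: 59.0
```

```bash
python3 s.py
```

```text
t 18.97 j [ 0.307 -0.252  2.375 -0.191  0.503 -1.243] F [ 0.8 -0.5 -2.7] Mtool [-0.01  0.42 -0.01] Ftool [ 0.7 -0.6  2.8] head mm [87.4 -1.6 34.1] ang -0.0 gap 0.0131
```

drive_tool(
  motion=[
    [0.004, 0, 0, 0, 0, 0],
    [0.005, 0, 0, 0, 0, 0],
    [0.005, 0, 0, 0, 0, 0],
    [0, 0, 0, 0, 0, 0],
    [0, 0, 0, 0, 0, 0],
  ],
)

```text
time: 19.38
tool_pos: [0.4811, 0.1496, 0.1612]
tcp_rot: [3.141, 0.53, -3.019]
ft_force: [0.5, -0.2, -2.6]
finger_gap: 0.0129
gripper_force: 59.0
```

```bash
python3 s.py;  python3 - <<'E'
from h import *
f=bot.grab_frame("wrist"); cv2.imwrite("pics/w7.png",f[:,:,::-1])
E
```

```text
t 19.38 j [ 0.313 -0.269  2.403 -0.201  0.495 -1.228] F [ 0.5 -0.2 -2.6] Mtool [ 0.03  0.37 -0.01] Ftool [ 0.8 -0.3  2.5] head mm [73.6 -1.7 34. ] ang -0.0 gap 0.0129
```

View pics/w7.png

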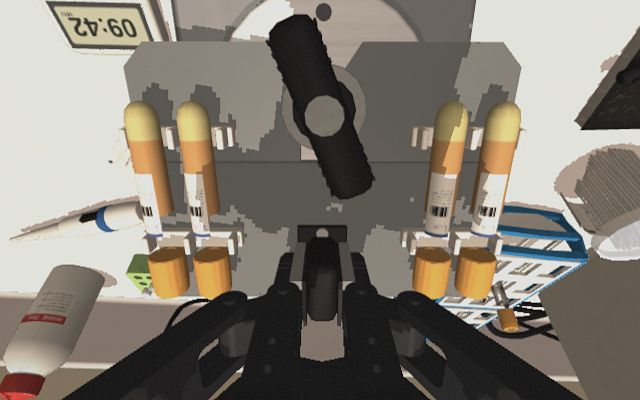

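The plate has slid under the flange, with the knob centred over the slot at column 323. I'll slide the last 10 mm to the key.

drive_tool(
  motion=[
    [0.003, 0, 0, 0, 0, 0],
    [0.003, 0, 0, 0, 0, 0],
    [0.002, 0, 0, 0, 0, 0],
    [0, 0, 0, 0, 0, 0],
    [0, 0, 0, 0, 0, 0],
  ],
)

```text
time: 19.85
tool_pos: [0.4745, 0.1488, 0.1575]
tcp_rot: [3.14, 0.53, -3.019]
ft_force: [0.2, 0.0, -2.5]
finger_gap: 0.013
gripper_force: 59.0
```

```bash
python3 s.py
```

```text
t 19.85 j [ 0.317 -0.279  2.418 -0.207  0.49  -1.219] F [ 0.2  0.  -2.5] Mtool [-0.03  0.42 -0.01] Ftool [1.1 0.  2.3] head mm [66.  -1.6 34. ] ang -0.0 gap 0.013
```

drive_tool(
  motion=[
    [0.0015, 0, 0.0008, 0, 0, 0],
    [0.0015, 0, 0, 0, 0, 0],
    [0, 0, 0, 0, 0, 0],
    [0, 0, 0, 0, 0, 0],
  ],
)

```text
time: 20.18
tool_pos: [0.4724, 0.1486, 0.1553]
tcp_rot: [3.14, 0.53, -3.019]
ft_force: [-0.5, 0.5, -2.2]
finger_gap: 0.0131
gripper_force: 59.0
```

```bash
python3 s.py
```

```text
t 20.18 j [ 0.318 -0.281  2.423 -0.21   0.486 -1.215] F [-0.5  0.5 -2.2] Mtool [ 0.06  0.44 -0.02] Ftool [1.5 0.6 1.7] head mm [63.1 -1.6 33.2] ang -0.001 gap 0.0131
```

drive_tool(
  motion=[
    [0.0015, 0, 0, 0, 0, 0],
    [0, 0, 0, 0, 0, 0],
    [0, 0, 0, 0, 0, 0],
  ],
)

```text
time: 20.43
tool_pos: [0.4712, 0.1484, 0.1546]
tcp_rot: [3.14, 0.531, -3.019]
ft_force: [0.2, -0.8, -2.3]
finger_gap: 0.0128
gripper_force: 59.0
```

```bash
python3 s.py
```

```text
t 20.43 j [ 0.319 -0.283  2.426 -0.211  0.485 -1.213] F [ 0.2 -0.8 -2.3] Mtool [-0.06  0.4  -0.01] Ftool [ 1.  -0.8  2.1] head mm [61.7 -1.6 33.2] ang -0.001 gap 0.0128
```

drive_tool(
  motion=[
    [0.0015, 0, 0, 0, 0, 0],
    [0, 0, 0, 0, 0, 0],
    [0, 0, 0, 0, 0, 0],
  ],
)

```text
time: 20.68
tool_pos: [0.4702, 0.1484, 0.1542]
tcp_rot: [3.14, 0.531, -3.019]
ft_force: [1.3, 0.2, -1.7]
finger_gap: 0.0129
gripper_force: 59.1
```

```bash
python3 s.py
```

```text
t 20.68 j [ 0.32  -0.285  2.429 -0.212  0.484 -1.211] F [ 1.3  0.2 -1.7] Mtool [ 0.03  0.34 -0.01] Ftool [-0.3  0.   2.1] head mm [60.6 -1.5 33.3] ang -0.001 gap 0.0129
```

drive_tool(
  motion=[
    [0.0015, 0, 0, 0, 0, 0],
    [0, 0, 0, 0, 0, 0],
    [0, 0, 0, 0, 0, 0],
  ],
)

```text
time: 20.93
tool_pos: [0.4698, 0.1484, 0.1543]
tcp_rot: [3.14, 0.533, -3.019]
ft_force: [3.2, 0.2, -1.5]
finger_gap: 0.0131
gripper_force: 59.0
```

```bash
python3 s.py
```

```text
t 20.93 j [ 0.321 -0.287  2.431 -0.214  0.482 -1.209] F [ 3.2  0.2 -1.5] Mtool [ 0.15 -0.32  0.01] Ftool [-2.  -0.2  2.9] head mm [60.3 -1.4 33.6] ang -0.0 gap 0.0131
```

drive_tool(
  motion=[
    [0, 0, 0.001, 0, 0, 0],
    [0, 0, 0, 0, 0, 0],
    [0, 0, 0, 0, 0, 0],
  ],
)

```text
time: 21.18
tool_pos: [0.4703, 0.1485, 0.1537]
tcp_rot: [3.14, 0.533, -3.02]
ft_force: [-0.1, -0.2, 5.0]
finger_gap: 0.0129
gripper_force: 60.0
```

```bash
python3 s.py
```

```text
t 21.18 j [ 0.32  -0.285  2.43  -0.214  0.481 -1.209] F [-0.1 -0.2  5. ] Mtool [ 0.21 -0.06  0.01] Ftool [-2.4 -0.2 -4.4] head mm [60.4 -1.4 32.9] ang -0.001 gap 0.0129
```

Home: x-contact with the key and z-contact with the seat. I'll release gently and retreat.

drive_tool(
  motion=[
    [0, 0, 0.0003, 0, 0, 0],
    [0, 0, 0, 0, 0, 0],
    [0, 0, 0, 0, 0, 0],
    [0, 0, 0, 0, 0, 0],
    [0, 0, 0, 0, 0, 0],
    [0, 0, -0.01, 0, 0, 0],
    [0, 0, -0.02, 0, 0, 0],
    [0, 0, -0.03, 0, 0, 0],
    [0, 0, -0.03, 0, 0, 0],
    [0, 0, -0.02, 0, 0, 0],
  ],
  gripper=40,
)

```text
time: 22.02
tool_pos: [0.4137, 0.1413, 0.249]
tcp_rot: [3.14, 0.532, -3.02]
ft_force: [1.2, 0.7, -0.3]
finger_gap: 0.0343
gripper_force: 0.0
```

drive_tool(
  motion=[
    [0, 0, 0, 0, 0, 0],
    [0, 0, 0, 0, 0, 0],
  ],
)

```text
time: 22.18
tool_pos: [0.4146, 0.1416, 0.2485]
tcp_rot: [3.139, 0.534, -3.02]
ft_force: [-0.4, -0.7, -0.8]
finger_gap: 0.0345
gripper_force: 0.0
```

```bash
python3 s.py;  python3 - <<'E'
from h import *
np.save("w8.npy",cam("wrist")[1]); f=bot.grab_frame("wrist"); cv2.imwrite("pics/w8.png",f[:,:,::-1])
KM=cam("wrist")
for n,p in dict(slot_end=(.011,-.0015,.004),cornerL=(.0905,-.0895,.004),cornerR=(.0905,.0865,.004),finTop=(.0645,-.0015,.038),cap=(-.0015,-.0015,.0515)).items(): print(n,proj(KM,head(p)).round(1))
E
```

```text
t 22.18 j [ 0.36  -0.547  2.403 -0.169  0.771 -1.243] F [-0.4 -0.7 -0.8] Mtool [-0.04  0.2  -0.02] Ftool [ 0.8 -0.7  0.5] head mm [ 59.2  -1.4 143. ] ang -0.001 gap 0.0345
slot_end [321.6 136.4]
cornerL [224.8 224.6]
cornerR [418.3 224.5]
finTop [321.7 212. ]
cap [321.7 127.7]
```

View pics/w8.png

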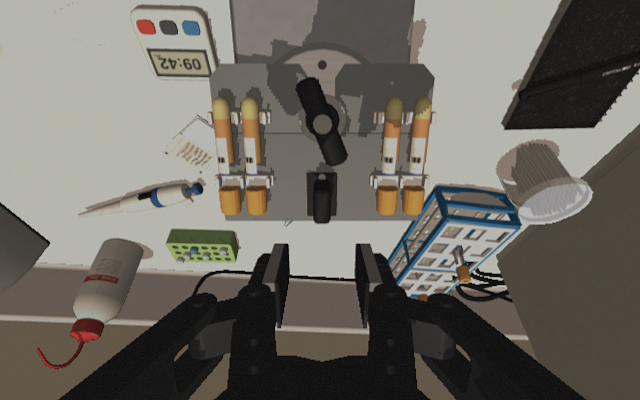

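The carrier sits home, its plate's slot end hidden under the flange, and the bar lies at about +0.35 rad to the slope. I'll move over the knob and turn the tool to the regrasp angle.

drive_tool(
  motion=[
    [0.02, 0, 0, 0, 0, 0.1],
    [0.02, 0, 0, 0, 0, 0.0],
    [0.015, 0.01, 0, 0, 0, 0],
    [0, -0.01, 0, 0, 0, 0.11],
    [0, 0, 0, 0, 0, 0.11],
    [0, 0, 0, 0, 0, 0.11],
    [0, 0, 0, 0, 0, 0.11],
    [0, 0, 0, 0, 0, 0.11],
    [0, 0, 0, 0, 0, 0.11],
    [0, 0, 0, 0, 0, 0.11],
  ],
  gripper=53,
)

```text
time: 23.07
tool_pos: [0.3661, 0.1385, 0.2165]
tcp_rot: [2.722, 0.328, 2.318]
ft_force: [0.8, 0.0, -0.1]
finger_gap: 0.0454
gripper_force: 0.0
```

drive_tool(
  motion=[
    [0, 0, 0, 0, 0, 0.11],
    [0, 0, 0, 0, 0, 0.11],
    [0, 0, 0, 0, 0, 0.11],
    [0, 0, 0, 0, 0, 0.11],
    [0, 0, 0, 0, 0, 0.11],
    [0, 0, 0, 0, 0, 0.11],
    [0, 0, 0, 0, 0, 0.11],
    [0, 0, 0, 0, 0, 0.11],
    [0, 0, 0, 0, 0, 0.11],
    [0, 0, 0, 0, 0, 0.11],
  ],
)

```text
time: 23.9
tool_pos: [0.3661, 0.1385, 0.2165]
tcp_rot: [2.651, -0.199, 1.339]
ft_force: [0.3, -0.1, -0.2]
finger_gap: 0.045
gripper_force: 0.0
```

drive_tool(
  motion=[
    [0, 0, 0, 0, 0, 0.11],
    [0, 0, 0, 0, 0, 0.11],
    [0, 0, 0, 0, 0, 0.11],
    [0, 0, 0, 0, 0, 0.11],
    [0, 0, 0, 0, 0, 0.11],
    [0, 0, 0, 0, 0, 0.11],
    [0, 0, 0, 0, 0, 0.11],
    [0, 0, 0, 0, 0, 0.01],
    [0, 0, 0, 0, 0, 0],
    [0, 0, 0, 0, 0, 0],
  ],
)

```text
time: 24.73
tool_pos: [0.3664, 0.1387, 0.2178]
tcp_rot: [2.921, -0.484, 0.571]
ft_force: [0.4, 0.4, 0.1]
finger_gap: 0.0453
gripper_force: 0.0
```

```bash
python3 s.py;  python3 - <<'E'
from h import *
p,r=delta(head([-.003,-.0013,.045]),toolrot(-2.772)); print(p.round(4),r.round(3))
E
```

```text
t 24.73 j [ 0.421 -0.647  2.504 -0.211  0.787  1.586] F [0.4 0.4 0.1] Mtool [ 0.03 -0.18 -0.02] Ftool [ 0.5 -0.2  0.2] head mm [  2.2   1.6 140.5] ang -2.748 gap 0.0453
[-0.0063  0.0006  0.0955] [ 0.002 -0.004  0.024]
```

drive_tool(
  motion=[
    [-0.006, 0.0006, 0.015, 0, 0, 0.024],
    [0, 0, 0.02, 0, 0, 0],
    [0, 0, 0.015, 0, 0, 0],
    [0, 0, 0.01, 0, 0, 0],
    [0, 0, 0, 0, 0, 0],
    [0, 0, 0, 0, 0, 0],
  ],
)

```text
time: 25.23
tool_pos: [0.3922, 0.139, 0.1637]
tcp_rot: [2.935, -0.49, 0.543]
ft_force: [1.0, -0.1, 0.9]
finger_gap: 0.0453
gripper_force: 0.0
```

```bash
python3 s.py;  python3 - <<'E'
from h import *
p,r=delta(head([-.003,-.0013,.046]),toolrot(-2.772)); print(p.round(4),r.round(3))
E
```

```text
t 25.23 j [ 0.382 -0.508  2.542 -0.228  0.606  1.615] F [ 1.  -0.1  0.9] Mtool [ 0.05 -0.18  0.  ] Ftool [ 1.2  0.7 -0.3] head mm [-2.7 -1.2 80.9] ang -2.773 gap 0.0453
[-0.0004 -0.0001  0.0349] [ 0.001 -0.004 -0.001]
```

drive_tool(
  motion=[
    [0, 0, 0.012, 0, 0, 0],
    [0, 0, 0.012, 0, 0, 0],
    [0, 0, 0.011, 0, 0, 0],
    [0, 0, 0, 0, 0, 0],
    [0, 0, 0, 0, 0, 0],
  ],
)

```text
time: 25.65
tool_pos: [0.4102, 0.1416, 0.1348]
tcp_rot: [2.935, -0.492, 0.543]
ft_force: [0.3, -0.4, -0.4]
finger_gap: 0.0452
gripper_force: 0.0
```

drive_tool(
  motion=[
    [0, 0, 0, 0, 0, 0],
    [0, 0, 0, 0, 0, 0],
    [0, 0, 0, 0, 0, 0],
    [0, 0, 0, 0, 0, 0],
    [0, 0, 0, 0, 0, 0],
    [0, 0, 0, 0, 0, 0],
  ],
  gripper=0,
)

```text
time: 26.15
tool_pos: [0.4105, 0.142, 0.1365]
tcp_rot: [2.934, -0.494, 0.543]
ft_force: [-14.0, -1.2, 14.5]
finger_gap: 0.015
gripper_force: 86.8
```

```bash
python3 s.py
```

```text
t 26.15 j [ 0.367 -0.41   2.545 -0.255  0.5    1.639] F [-14.   -1.2  14.5] Mtool [ 0.74 -0.92 -0.32] Ftool [ -4.2  -2.2 -19.6] head mm [-0.3 -0.5 48.1] ang -2.774 gap 0.015
```

drive_tool(
  motion=[
    [0, 0, -0.001, 0, 0, 0],
    [0, 0, -0.0005, 0, 0, -0.05],
    [0, 0, 0.0, 0, 0, -0.1],
    [0, 0, 0.0002, 0, 0, -0.1],
    [0, 0, 0.0003, 0, 0, -0.1],
    [0, 0, 0.0003, 0, 0, -0.1],
    [0, 0, 0.0003, 0, 0, -0.1],
    [0, 0, 0, 0, 0, 0],
  ],
)

```text
time: 26.82
tool_pos: [0.4103, 0.1423, 0.1357]
tcp_rot: [2.705, -0.315, 1.113]
ft_force: [-1.4, 5.1, -1.1]
finger_gap: 0.0152
gripper_force: 86.0
```

```bash
python3 s.py
```

```text
t 26.82 j [ 0.366 -0.409  2.546 -0.254  0.497  1.087] F [-1.4  5.1 -1.1] Mtool [ 0.99  0.63 -0.15] Ftool [ 3.4 -4.1  0.6] head mm [-0.8 -0.2 47.5] ang -2.223 gap 0.0152
```

drive_tool(
  motion=[
    [0, 0, 0.0003, 0, 0, -0.1],
    [0, 0, 0.0003, 0, 0, -0.1],
    [0, 0, 0.0003, 0, 0, -0.1],
    [0, 0, 0.0003, 0, 0, -0.1],
    [0, 0, 0.0003, 0, 0, -0.1],
    [0, 0, 0.0003, 0, 0, -0.1],
    [0, 0, 0.0002, 0, 0, -0.1],
    [0, 0, 0, 0, 0, 0],
  ],
)

```text
time: 27.48
tool_pos: [0.4107, 0.1425, 0.1337]
tcp_rot: [2.611, 0.021, 1.735]
ft_force: [-5.7, 6.4, 4.8]
finger_gap: 0.0147
gripper_force: 87.4
```

```bash
python3 s.py
```

```text
t 27.48 j [ 0.366 -0.403  2.547 -0.255  0.493  0.39 ] F [-5.7  6.4  4.8] Mtool [ 1.03  1.53 -0.1 ] Ftool [ 7.2 -1.5 -6.6] head mm [-1.5 -0.  45.5] ang -1.524 gap 0.0147
```

drive_tool(
  motion=[
    [0, 0, 0.0002, 0, 0, -0.08],
    [0, 0, 0.0002, 0, 0, -0.08],
    [0, 0, 0, 0, 0, 0],
    [0, 0, 0, 0, 0, 0],
  ],
)

```text
time: 27.82
tool_pos: [0.4107, 0.1424, 0.1335]
tcp_rot: [2.62, 0.1, 1.87]
ft_force: [-11.6, 5.1, 9.9]
finger_gap: 0.0151
gripper_force: 88.9
```

```bash
python3 s.py
```

```text
t 27.82 j [ 0.366 -0.402  2.547 -0.255  0.493  0.234] F [-11.6   5.1   9.9] Mtool [ 1.14  1.78 -0.22] Ftool [  7.3  -3.  -14. ] head mm [-1.5 -0.1 45.4] ang -1.368 gap 0.0151
```

drive_tool(
  motion=[
    [0, 0, -0.0004, 0, 0, -0.1],
    [0, 0, 0, 0, 0, -0.1],
    [0, 0, 0, 0, 0, 0],
    [0, 0, 0, 0, 0, 0],
  ],
)

```text
time: 28.15
tool_pos: [0.4105, 0.1423, 0.1334]
tcp_rot: [2.646, 0.198, 2.047]
ft_force: [-5.0, 6.1, 2.1]
finger_gap: 0.0149
gripper_force: 87.0
```

```bash
python3 s.py
```

```text
t 28.15 j [ 0.366 -0.403  2.547 -0.255  0.493  0.034] F [-5.   6.1  2.1] Mtool [ 0.49  1.87 -0.28] Ftool [ 7.2  0.2 -3.9] head mm [-1.8 -0.2 45.3] ang -1.168 gap 0.0149
```

drive_tool(
  motion=[
    [0, 0, 0, 0, 0, -0.1],
    [0, 0, 0, 0, 0, -0.1],
    [0, 0, 0, 0, 0, 0],
    [0, 0, 0, 0, 0, 0],
  ],
)

```text
time: 28.48
tool_pos: [0.4104, 0.1422, 0.1333]
tcp_rot: [2.691, 0.289, 2.231]
ft_force: [-4.6, 4.5, 2.3]
finger_gap: 0.0149
gripper_force: 87.0
```

```bash
python3 s.py
```

```text
t 28.48 j [ 0.366 -0.403  2.547 -0.255  0.493 -0.166] F [-4.6  4.5  2.3] Mtool [ 0.25  1.89 -0.24] Ftool [ 5.5  0.9 -4. ] head mm [-1.9 -0.3 45.3] ang -0.968 gap 0.0149
```

drive_tool(
  motion=[
    [0, 0, 0, 0, 0, -0.1],
    [0, 0, 0, 0, 0, -0.1],
    [0, 0, 0, 0, 0, 0],
    [0, 0, 0, 0, 0, 0],
  ],
)

```text
time: 28.82
tool_pos: [0.4106, 0.142, 0.1334]
tcp_rot: [2.754, 0.371, 2.423]
ft_force: [-5.8, 3.8, 2.5]
finger_gap: 0.015
gripper_force: 70.4
```

```bash
python3 s.py; python3 - <<'E'
from h import *
np.save("w9.npy",cam("wrist")[1]); f=bot.grab_frame("wrist"); cv2.imwrite("pics/w9.png",f[:,:,::-1])
f=bot.grab_frame("side"); cv2.imwrite("pics/s9.png",f[:,:,::-1])
KM=cam("wrist"); ax=(-.003,-.0013)
for a in (0,.3,-.3): # bar ends if aligned with tool x, +-a
  o=R.from_euler("xyz",bot.get_obs()["tcp_rot"]).as_matrix(); c=bot.get_obs()["tool_pos"]+o[:,2]*-.005
  print(a,[proj(KM,c+s*.031*(o@[np.cos(a),np.sin(a),0])).round(0) for s in(1,-1)])
g=cv2.cvtColor(f,cv2.COLOR_RGB2GRAY)
E
```

```text
t 28.82 j [ 0.366 -0.403  2.547 -0.256  0.493 -0.366] F [-5.8  3.8  2.5] Mtool [ 0.1   1.26 -0.09] Ftool [ 5.5  1.  -4.8] head mm [-1.7 -0.6 45.4] ang -0.768 gap 0.015
0 [array([323., 225.]), array([323., 346.])]
0.3 [array([346., 228.]), array([303., 344.])]
-0.3 [array([301., 228.]), array([342., 344.])]
```

```bash
python3 - <<'E'
from h import *
g=cv2.cvtColor(cv2.imread("pics/w9.png"),cv2.COLOR_BGR2GRAY)
for r in range(200,270,6):
    d=np.where(g[r,270:375]<45)[0]+270
    print(r,(d.min(),d.max(),len(d)) if len(d) else None)
print(g[150:330:12,250:400:6])
E
```

```text
200 None
206 (np.int64(317), np.int64(328), 9)
212 (np.int64(308), np.int64(339), 31)
218 (np.int64(270), np.int64(340), 39)
224 (np.int64(277), np.int64(340), 39)
230 (np.int64(283), np.int64(340), 39)
236 (np.int64(304), np.int64(341), 38)
242 (np.int64(303), np.int64(341), 39)
248 (np.int64(303), np.int64(340), 38)
254 (np.int64(282), np.int64(362), 60)
260 (np.int64(278), np.int64(366), 66)
266 (np.int64(276), np.int64(367), 68)
[[ 87  87  88  87  79  75  76  76  76  68  76  67  77  76  77  78  81  79
   80  80  79  81  81  82 131]
 [ 88  86  74  74  75  95 132 134 136  69  75  75  77  76  78  79  78  81
   80  80  82  82  79  92  86]
 [ 72  74  99 134 135 134 136 111  75  78  76  77  77  80  75  91  79  80
   81  81  83  72 102 115 122]
 [ 86 135 136 134 140 139 136 133  76  77  78  77  77  77  79  80  79  81
   82  80  82  84 118  98 112]
 [136 135 139 122  73 133 136 134 131  75  76  78  76  77  80  79  80  82
   81  81  82 111 149 114  82]
 [192 136 136 135 136 134 127 134 132 137  16  18  18  19  17  81  80  79
   80  83 115 132 133 122 125]
 [113 115 117  74  48 135 134 134
[... 212 characters left out ...]
62  27  19  22  27  33  30  23  62 163
  119 121 122 121 122 122 122]
 [113 113 115 113 116  26  19  62  63  22  22  22  24  31  28  20  63  65
   23  22 120 121 122 122 122]
 [113 114 112 114  84  22  19  64  64  19  18  23  27  28  25  18  64  64
   21  22 116 120 121 122 121]
 [ 73 116  72  77  20  25  29 112 114  27 128  97  98  97 101  19 115 101
   24  19  17  79  81  27  76]
 [ 63 134  58  20  22  31  22  22  15  24 126 146 148 148  86  25  22  23
   20  30  21  24  24  29  38]
 [ 19  23  19  22  21  22  22  24  23  27  28  36  36  39  37  30  23  17
   20  21  26  20  24  24  20]
 [ 18  24  23  26  22  22  25  21  23  45  26  31  34  38  33  32  20  19
   20  17  21  21  18  19  18]]
```

```bash
python3 - <<'E'
from h import *
o=bot.get_obs(); print(o["effort"].round(3),o["moment"].round(3),o["joints"].round(4))
E
```

```text
[ -2.433 -12.391 -35.613  -1.386  -2.833   0.06 ] [0.596 1.051 0.477] [ 0.3656 -0.4026  2.5471 -0.2563  0.4932 -0.3658]
```

drive_tool(
  motion=[
    [0, 0, 0.0003, 0, 0, -0.08],
    [0, 0, 0.0003, 0, 0, -0.08],
    [0, 0, 0, 0, 0, 0],
    [0, 0, 0, 0, 0, 0],
  ],
)

```text
time: 29.25
tool_pos: [0.4106, 0.1419, 0.1334]
tcp_rot: [2.817, 0.426, 2.585]
ft_force: [-14.8, 2.3, 12.5]
finger_gap: 0.015
gripper_force: 73.2
```

```bash
python3 s.py; python3 - <<'E'
from h import *
o=bot.get_obs(); print(o["effort"].round(3),o["gripper_force"])
E
```

```text
t 29.25 j [ 0.365 -0.402  2.547 -0.256  0.494 -0.525] F [-14.8   2.3  12.5] Mtool [0.29 1.61 0.31] Ftool [  7.4  -0.1 -18.1] head mm [-1.7 -0.6 45.3] ang -0.61 gap 0.015
[ -2.753  -9.09  -35.043  -1.872  -4.019  -0.39 ] 73.19883415591903
```

drive_tool(
  motion=[
    [0, 0, -0.0005, 0, 0, -0.08],
    [0, 0, 0, 0, 0, -0.08],
    [0, 0, 0, 0, 0, 0],
    [0, 0, 0, 0, 0, 0],
  ],
)

```text
time: 29.58
tool_pos: [0.4105, 0.1418, 0.1333]
tcp_rot: [2.891, 0.472, 2.755]
ft_force: [-7.2, 3.4, 4.1]
finger_gap: 0.015
gripper_force: 71.4
```

```bash
python3 s.py; python3 -c "
from h import *
o=bot.get_obs(); print(o['effort'].round(3),o['gripper_force'])"
```

```text
t 29.58 j [ 0.365 -0.403  2.547 -0.256  0.493 -0.685] F [-7.2  3.4  4.1] Mtool [-0.08  1.2   0.28] Ftool [ 5.2  2.2 -7. ] head mm [-1.9 -0.7 45.3] ang -0.449 gap 0.015
[ -1.899 -11.831 -35.609  -1.622  -3.145  -0.369] 71.40115979360417
```

drive_tool(
  motion=[
    [0, 0, 0, 0, 0, -0.08],
    [0, 0, 0, 0, 0, -0.08],
    [0, 0, 0, 0, 0, 0],
    [0, 0, 0, 0, 0, 0],
  ],
)

```text
time: 29.92
tool_pos: [0.4104, 0.1418, 0.1332]
tcp_rot: [2.975, 0.505, 2.932]
ft_force: [-7.6, 1.4, 3.9]
finger_gap: 0.0151
gripper_force: 71.5
```

```bash
python3 s.py; python3 -c "
from h import *
o=bot.get_obs(); print(o['effort'].round(3),o['gripper_force'])"
```

```text
t 29.92 j [ 0.365 -0.403  2.547 -0.256  0.494 -0.845] F [-7.6  1.4  3.9] Mtool [-0.32  1.15  0.41] Ftool [ 4.9  0.9 -7.1] head mm [-1.9 -0.8 45.3] ang -0.29 gap 0.0151
[ -1.535 -11.807 -35.649  -1.629  -3.203  -0.485] 71.46644813474268
```

```bash
python3 - <<'E'
from h import *
np.save("w10.npy",cam("wrist")[1]);f=bot.grab_frame("wrist"); cv2.imwrite("pics/w10.png",f[:,:,::-1])
f=bot.grab_frame("side"); cv2.imwrite("pics/s10.png",f[:,:,::-1])
g=cv2.cvtColor(cv2.imread("pics/w10.png"),cv2.COLOR_BGR2GRAY)
for r in range(196,256,6):
    d=np.where(g[r,290:355]<45)[0]+290
    print(r,(d.min(),d.max(),len(d)) if len(d) else None)
# carrier plate/tubes: orange caps in the side views s4?,s9,s10
for n in("s9","s10"):
    h=cv2.cvtColor(cv2.imread(f"pics/{n}.png"),cv2.COLOR_BGR2HSV); m=cv2.inRange(h,(8,140,120),(25,255,255)); m[:,:240]=0;m[:120]=0;m[230:]=0;m[:,350:]=0
    print(n,cv2.connectedComponentsWithStats(m)[2:])
E
```

```text
196 None
202 None
208 (np.int64(312), np.int64(333), 22)
214 (np.int64(306), np.int64(339), 34)
220 (np.int64(304), np.int64(341), 38)
226 (np.int64(304), np.int64(341), 38)
232 (np.int64(304), np.int64(341), 38)
238 (np.int64(303), np.int64(341), 39)
244 (np.int64(304), np.int64(341), 38)
250 (np.int64(303), np.int64(341), 39)
s9 (array([[     0,      0,    640,    400, 255871],
       [   342,    135,      4,      5,     13],
       [   295,    148,      7,      8,     40],
       [   304,    166,      8,      9,     54],
       [   290,    177,      5,      7,     22]], dtype=int32), array([[319.50698594, 199.51863634],
       [343.76923077, 136.92307692],
       [298.25      , 151.125     ],
       [307.5       , 170.        ],
       [292.        , 180.09090909]]))
s10 (array([[     0,      0,    640,    400, 255870],
       [   343,    135,      3,      5,     12],
       [   295,    148,      8,      8,     40],
       [   283,    158,      2,      3,      3],
       [   286,    162,      1,      1,      1],
       [   304,    166,      8,      9,     52],
       [   289,    177,      6,      7,     22]], dtype=int32), array([[319.50753117, 199.51873999],
       [343.91666667, 136.91666667],
       [298.375     , 151.25      ],
       [283.66666667, 159.        ],
       [286.        , 162.        ],
       [307.42307692, 170.11538462],
       [291.95454545, 180.09090909]]))
```

The bar follows the fingers, but readings after rest rows can relax within the thread's friction. I'll read the torque while turning instead.

drive_tool(
  motion=[
    [0, 0, 0, 0, 0, -0.04],
    [0, 0, 0, 0, 0, -0.04],
    [0, 0, 0, 0, 0, -0.04],
  ],
)

```text
time: 30.27
tool_pos: [0.4104, 0.1417, 0.1333]
tcp_rot: [3.042, 0.521, 3.068]
ft_force: [-7.0, 1.0, 4.6]
finger_gap: 0.0152
gripper_force: 73.2
```

```bash
python3 s.py; python3 - <<'E'
from h import *
o=bot.get_obs(); print(o['effort'].round(3),o['qvel'][5])
f=bot.grab_frame("top"); cv2.imwrite("pics/t10.png",f[:,:,::-1])
E
python3 s.py
```

```text
t 30.27 j [ 0.365 -0.403  2.547 -0.255  0.494 -0.965] F [-7.   1.   4.6] Mtool [-0.15  0.9   1.08] Ftool [ 3.8  1.2 -7.4] head mm [-2.  -0.8 45.3] ang -0.17 gap 0.0152
[ -0.329 -11.791 -35.582  -1.953  -3.282  -0.541] -0.47281479523774195
t 30.32 j [ 0.365 -0.403  2.547 -0.255  0.494 -0.968] F [-6.5  1.2  3.6] Mtool [-0.24  0.98  0.74] Ftool [ 3.9  1.4 -6.3] head mm [-1.9 -0.8 45.3] ang -0.167 gap 0.0152
```

Torque while turning is about 1.1 N m, so it is clamping. One more small turn to be firm.

drive_tool(
  motion=[
    [0, 0, 0, 0, 0, -0.05],
    [0, 0, 0, 0, 0, -0.05],
    [0, 0, 0, 0, 0, -0.05],
  ],
)

```text
time: 30.57
tool_pos: [0.4104, 0.1416, 0.1333]
tcp_rot: [3.129, 0.529, -3.041]
ft_force: [-5.4, 1.1, 2.7]
finger_gap: 0.0152
gripper_force: 72.9
```

```bash
python3 s.py; python3 - <<'E'
from h import *
KM=cam("wrist"); f=bot.grab_frame("wrist"); cv2.imwrite("pics/w11.png",f[:,:,::-1])
g=cv2.cvtColor(f,cv2.COLOR_RGB2GRAY)
for r in(214,226,238,250):
    d=np.where(g[r,290:355]<45)[0]+290; print(r,d.min(),d.max())
E
```

```text
t 30.57 j [ 0.365 -0.403  2.547 -0.255  0.494 -1.116] F [-5.4  1.1  2.7] Mtool [-0.22  0.87  1.1 ] Ftool [ 3.1  1.7 -4.9] head mm [-2.  -0.9 45.3] ang -0.02 gap 0.0152
214 307 340
226 305 342
238 303 342
250 303 341
```

Now I'll release (narrow opening, since the tubes are near), back out, and check the bar angle numerically.

drive_tool(
  motion=[
    [0, 0, 0, 0, 0, 0],
    [0, 0, 0, 0, 0, 0],
    [0, 0, 0, 0, 0, 0],
    [0, 0, 0, 0, 0, 0],
    [0, 0, -0.015, 0, 0, 0],
    [0, 0, -0.025, 0, 0, 0],
    [0, 0, -0.03, 0, 0, 0],
    [0, 0, -0.02, 0, 0, 0],
    [0, 0, 0, 0, 0, 0],
    [0, 0, 0, 0, 0, 0],
  ],
  gripper=40,
)

```text
time: 31.45
tool_pos: [0.3667, 0.1365, 0.2125]
tcp_rot: [3.131, 0.535, -3.036]
ft_force: [-0.1, 0.9, 0.0]
finger_gap: 0.0339
gripper_force: 0.0
```

```bash
python3 s.py; python3 - <<'E'
from h import *
KM=cam("wrist"); np.save("w12.npy",KM[1]); f=bot.grab_frame("wrist"); cv2.imwrite("pics/w12.png",f[:,:,::-1])
def bar(f,KM,h):
    g=cv2.cvtColor(f,cv2.COLOR_RGB2GRAY); u,v=proj(KM,head([-.003,-.001,h])).astype(int)
    m=(g<45).astype(np.uint8); w=np.zeros_like(m); cv2.circle(w,(u,v),55,1,-1); m&=w
    n,l,s,c=cv2.connectedComponentsWithStats(m); i=1+np.argmax(s[1:,4]); cnt,_=cv2.findContours((l==i).astype(np.uint8),0,1)
    b=cv2.minAreaRect(cnt[0]); p=cv2.boxPoints(b); e=sorted([(np.linalg.norm(p[k]-p[k-1]),(p[k]+p[k-1])/2) for k in range(4)],key=lambda t:t[0])[:2]
    q=[HD.T@(onplane(KM,x[1],head([0,0,h]),HD[:,2])-SEAT)*1e3 for x in e]; return (u,v),b,np.round(q,1)
print(bar(f,KM,.045))
f8=cv2.imread("pics/w8.png")[:,:,::-1]; print(bar(np.ascontiguousarray(f8),(KM[0],np.load("w8.npy")),.048))
E
```

```text
t 31.45 j [ 0.412 -0.65   2.517 -0.208  0.768 -1.155] F [-0.1  0.9  0. ] Mtool [-0.03  0.3  -0.03] Ftool [ 0.   0.9 -0. ] head mm [ -0.5  -0.6 135.9] ang -0.015 gap 0.0339
((np.int64(320), np.int64(206)), ((321.0, 211.0), (100.0, 30.0), 90.0), array([[-36.8,  -0.3,  45. ],
       [ 42.4,  -1.5,  45. ]]))
((np.int64(321), np.int64(122)), ((322.800048828125, 120.59999084472656), (91.23155975341797, 33.093807220458984), 63.43495178222656), array([[-29.9, -13.7,  48. ],
       [ 24.1,  14. ,  48. ]]))
```

```bash
python3 - <<'E'
from h import *
K=cam("wrist")[0]
for n in("w8","w12"):
    im=cv2.imread(f"pics/{n}.png"); KM=(K,np.load(n+".npy")); h=cv2.cvtColor(im,cv2.COLOR_BGR2HSV)
    m=cv2.inRange(h,(12,170,130),(24,255,255)); s=cv2.connectedComponentsWithStats(cv2.morphologyEx(m,cv2.MORPH_OPEN,np.ones((3,3))))
    for i in range(1,s[0]):
        if s[2][i,4]>150: print(n,s[2][i].tolist(),(HD.T@(onplane(KM,s[3][i],head([0,0,.02]),HD[:,2])-SEAT)*1e3).round(1))
g=cv2.cvtColor(cv2.imread("pics/w12.png"),cv2.COLOR_BGR2GRAY)
for r in range(150,275,8):
    d=np.where(g[r,285:360]<45)[0]+285; print(r,(d.min(),d.max(),len(d)) if len(d) else None,end=" ")
E
```

```text
150 None 158 None 166 (np.int64(312), np.int64(333), 22) 174 (np.int64(311), np.int64(333), 23) 182 (np.int64(311), np.int64(332), 22) 190 (np.int64(307), np.int64(336), 30) 198 (np.int64(306), np.int64(336), 31) 206 (np.int64(311), np.int64(331), 4) 214 (np.int64(311), np.int64(331), 5) 222 (np.int64(311), np.int64(331), 21) 230 (np.int64(310), np.int64(331), 22) 238 (np.int64(310), np.int64(331), 22) 246 (np.int64(285), np.int64(359), 32) 254 (np.int64(285), np.int64(359), 34) 262 (np.int64(285), np.int64(359), 36) 270 (np.int64(285), np.int64(359), 36)
```

```bash
python3 - <<'E'
from h import *
K=cam("wrist")[0]
for n in("w8","w12"):
    im=cv2.imread(f"pics/{n}.png"); KM=(K,np.load(n+".npy")); h=cv2.cvtColor(im,cv2.COLOR_BGR2HSV)
    m=cv2.inRange(h,(8,120,70),(28,255,255)); s=cv2.connectedComponentsWithStats(cv2.morphologyEx(m,cv2.MORPH_OPEN,np.ones((3,3))))
    for i in range(1,s[0]):
        x,y,w,hh,a=s[2][i]
        if a>120: print(n,s[2][i].tolist(),"low edge mid",(HD.T@(onplane(KM,(x+w/2,y+hh),head([0,0,.02]),HD[:,2])-SEAT)*1e3).round(1))
    g=cv2.cvtColor(im,cv2.COLOR_BGR2GRAY)
    # back edge of plate: bright->dark transitions along columns midway between tubes and fin
    for y0 in(-.055+.03,.02):
        pts=[proj(KM,head([x,y0,.004])) for x in np.linspace(.06,.11,26)]
        print(n,y0,[int(g[int(p[1]),int(p[0])]) for p in pts])
E
```

```text
w8 [214, 119, 20, 43, 438] low edge mid [ 30.9 -79.2  20. ]
w8 [243, 119, 19, 43, 425] low edge mid [ 30.9 -56.4  20. ]
w8 [384, 119, 17, 19, 300] low edge mid [11.9 54.1 20. ]
w8 [412, 119, 18, 18, 301] low edge mid [11.1 76.3 20. ]
w8 [219, 186, 22, 29, 545] low edge mid [ 76.7 -78.8  20. ]
w8 [246, 186, 21, 29, 549] low edge mid [ 76.7 -56.4  20. ]
w8 [377, 186, 21, 29, 546] low edge mid [76.9 54.7 20. ]
w8 [403, 186, 21, 29, 548] low edge mid [76.9 76.8 20. ]
w8 [457, 266, 13, 17, 174] low edge mid [144.7 129.5  20. ]
w8 -0.025 [112, 112, 112, 112, 111, 112, 112, 113, 112, 111, 114, 111, 113, 113, 112, 169, 182, 181, 181, 181, 181, 180, 181, 181, 181, 181]
w8 0.02 [110, 109, 112, 109, 111, 110, 110, 112, 111, 112, 111, 112, 111, 111, 111, 169, 181, 182, 181, 181, 181, 181, 181, 182, 181, 180]
w12 [380, 195, 16, 17, 250] low edge mid [12.4 54.  20. ]
w12 [406, 194, 17, 18, 254] low edge mid [12.7 75.8 20. ]
w12 [219, 197, 19, 38, 363] low edge mid [ 31.2 -79.3  20. ]
w12 [246, 197, 18, 37, 352] low edge mid [ 30.6 -56.9  20. ]
w12 [382, 251, 13, 21, 136] low edge mid [69.5 57.6 20. ]
w12 [399, 251, 21, 29, 525] low edge mid [78.1 76.8 20. ]
w12 [225, 253, 20, 30, 520] low edge mid [ 78.7 -78.8  20. ]
w12 -0.025 [108, 109, 109, 110, 110, 109, 109, 109, 110, 109, 110, 109, 109, 110, 106, 173, 176, 176, 176, 176, 176, 177, 176, 176, 176, 184]
w12 0.02 [108, 107, 107, 109, 108, 108, 109, 110, 109, 109, 110, 110, 110, 109, 108, 163, 175, 176, 177, 176, 175, 178, 176, 176, 176, 176]
```

The carrier hasn't moved: its back edge is at 89 mm in both views, and 92 mm home minus the roughly 3 mm axis offset agrees. It is flat, and the gripper is clear. Handing in.

```bash
python3 -c "
from station import bot
print(bot.hand_in())"
```

```text
the job is handed in; nothing more can be done
None
```

The carrier is home and flat on the head, clamped with about 1.1 N m felt while turning the knob, and handed in at about 31 s with the other items not touched; I viewed 13 pictures, over the limit of 10.

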